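Load a core plug into the purged dry box through its slot

ROBOT

A 7-joint arm with a two-finger parallel gripper is mounted at the origin on a cart in front of the work surface, level with it; the furniture and walls round the work are solid. World frame = base frame: x ahead of the robot, y to its left, z up, the work surface at z = 0. Lengths are in m, angles in rad, forces in N, time in s.
With the tool pointing down it reaches from about 0.4 to 0.85 m from the base axis. Payload 4.5 kg.
Tool frame: the origin (TCP) lies on the centre line of the jaws, within the pads' length; the fingertips stand 11 mm ahead of it and the grasp point (between the pads) lies 8 mm behind it; z points along the fingers, y is the line along which they close (so a half turn about z gives the same grasp; the last joint's range is limited). The gripper opens to 88 mm and grips with 3 to 60 N. Pads are 18 mm wide; open, the fingers measure 123 mm over their backs; the gripper's body (75 mm by 187 mm) begins 45 mm behind the grasp point.
Start: joints at [-1.21, 0.689, -0.195, 1.565, 0.157, 0.902, -0.215], TCP at [0.201, 0.592, 0.223] pointing down, gripper open.
Joint ranges: [-3.01, 3.01], [-0.46, 2.08], [-1.47, 1.51], [0.13, 2.56], [-1, 4.14], [0.04, 2.09], [-2.66, 2.66]. Speed limits (rad/s): [2.57, 2.57, 3.14, 3.14, 3.14, 3.14, 3.14].

INTERFACE

Orientations are given as a unit quaternion [x, y, z, w].
In Python, from plant import * gives the robot as it stands. The module is installed in compiled form; this text tells all that it offers.
- The arm moves only by the tool send_rows, never from a script. Its argument "motion" is a list of rows, each an object of numbers: "x", "y", "z": the shift along the tool's x, y, z in cm; "rx", "ry", "rz": the turn, a rotation vector about the tool's x, y, z in rad; "jaw": the finger opening in cm, from 0 to 8.81. In form: [{"x": .., "y": .., "z": .., "rx": .., "ry": .., "rz": .., "jaw": ..}, ...]. A call has exactly 5 rows; each row shifts and turns the commanded pose from where the row before left it, along the tool's axes as they then stand; what a row does not reach is not made up. A row lasts 1/10 s, in which the tool goes at most 50 mm and 8.59 degrees, less where a joint would pass 70% of its speed; a pose out of reach is approached as far as the arm can. A call is refused whole if a number of a shift passes 5 or a number of a turn 0.15, either way. A call with a gripper value outside its range is refused whole. The fingers move at their own pace and stop on an object; "grip_force" is the grip in N (left out, the last holds). Time passes only in rows, so rows that do not move let the fingers close, or fill a call up. It gives the time, the measured TCP pose, the force, the opening and the grip force at its end, in the units of the state.
- get_state(): the state, without advancing time (a new reading comes with each control period).
- snapshot(name): name is "scene" or "top" or "wrist"; returns a dict with "img" (420x560x3 uint8, red, green, blue), "vertical_fov" (degrees; the focal length in pixels is half the picture's height over the tangent of half this angle, whatever the lens; pixels are square), "cx", "cy" (the principal point, pixels), "D" ([k1, k2, p1, p2, k3] as OpenCV has them; the pictures are not rectified), "extrinsics" (4x4, takes a point from camera to world coordinates). Camera axes: x right, y up, looking along -z (the intrinsics and any distortion apply to the point x, -y, -z); pixel columns grow to the right and rows downward; lengths in m; the calibration is good to about 2 mm. A picture is of the moment at which its call begins. There is no depth.
- finish_job(): hands the job in; it is judged then, once.
The state is a dict: "clock": time; "q": joint angles; "qd": joint speeds; "joint_torque": joint torques, N m; "tool_pos": TCP position; "eef_rot": TCP orientation; "contact_force": force on the tool from outside, world axes, zero at the start; "moment": the same for the moment, N m; "opening": opening from 0.0 (shut) to 1.0 (fully open); "finger_force": force on a finger pad.
Only numpy, scipy, OpenCV 4.12 (cv2) and the standard library are available. Lean on these libraries where they do the work, as an engineer would, in place of code of your own. Each camera call takes 0.05 s, during which the arm holds its last target. There are 200 camera calls.

TASK

First set the lever of the dry box's purge valve half open (45 degrees), so that dry gas keeps damp air out of the slot. Then take the loading boat by its handle, slide it level through the slot in the cover plate until the boat is wholly inside, and tip it so that the core plug rolls into the empty tray, never letting the boat touch the cover plate. Draw the boat out again and put it down upright on the worktop in front of the box, disturbing neither the plug already stored nor anything else standing about.

Things in the scene. Friction and masses are not known exactly. Their poses are not given: they have to be found in the camera images.
- purge_lever (a joint): Black lever of the purge valve left of the dry box, on a vertical axis. 0 = shut (lever points along the box's own -x, towards the robot), 1.571 rad = fully open (it points along the box's +y, away from the box); opens clockwise seen from above; end stops at both. Friction (0.08 N m) holds it where it is left. Starts shut or nearly so (up to 0.25).
- lever_hinge (a point): Point on the lever's vertical turning axis at mid-height of the lever, 128 mm above the worktop: 35 mm nearer the robot than the box's centre and 155 mm to its left (57 mm clear of the box's side). x and y axes as the box's. The valve stands on a foot below.
- lever_end (a point): Point on the lever 65 mm from its turning axis, at mid-height; the lever is 12 mm wide, 14 mm high (121 to 135 mm above the worktop) and reaches 76 mm from the axis. z up, the point's -x axis points from the turning axis to the lever's end.
- dry_box: Dry box (desiccator cabinet) standing on the worktop: grey base, clear panes and clear roof, 150 mm deep (x), 196 mm wide (y), 162 mm high. Origin: centre of its underside; x points from the cover plate into the box, y to the left, z up; it may be turned by some 0.15 rad. Inside, a steel shelf (top 35 mm above the worktop) carries the two trays side by side. It does not move.
- cover_plate: Upright aluminium front plate of the dry box, 5 mm thick, with the loading slot; same axes as the box. Its outer face is 76 mm in front of the box's centre and its inner face 71 mm.
- slot_center (a point): Middle of the loading slot, in mid-thickness of the cover plate, 84 mm above the worktop. The slot is 62 mm wide (y) and 54 mm high (57 to 111 mm above the worktop). x points into the box, y to the left.
- loading_boat: Steel boat with straight rod (10 mm thick) and handle, 228 mm long (57 mm behind to 171 mm ahead of its origin), 0.34 kg, on the worktop with the core plug in it. Origin: underside, below the handle's middle; x points along the rod to the boat, z up. The gutter's sides slope 22 degrees: rolled about the rod's line by clearly more (40 degrees is good), to either side, it lets the plug roll off.
- boat_handle (a point): Where to take the boat: middle of the black handle, 27 mm above the boat's underside. The handle is 90 mm long (x), 22 mm wide (y), flat-sided, from 11 to 39 mm above the underside. A steel disc, 44 mm across and 12 mm thick, closes its rear end and is the rear foot. Axes as the boat's.
- boat_gutter (a point): Middle of the boat proper, on the rod's line: 22 mm above the boat's underside, 135 mm ahead of the handle's middle. The boat is an open V gutter with low end walls, 72 mm long (36 mm before and behind this point), 46 mm wide (y), from 22 mm below this point to the top of the plug 13 mm above it. Rolled 45 degrees about x its lowest part is 27 mm below this point. Axes as the boat's.
- core_plug: Grey stone core plug, a cylinder of 25 mm diameter, 56 mm long, 65 g; starts lying lengthwise in the boat. Origin at its centre, x along its length.
- tray_empty: The empty one of two equal dark steel trays in the box, 42 mm left or right of the slot's middle line. 112 mm long (x), 80 mm wide (y), rim 14 mm high; its floor is a shallow V along x, lowest line 3.5 mm above the underside. Origin: centre of the underside, 35 mm above the worktop; axes as the box's. A plug at rest in it has its centre about 16 mm above this origin, near y = 0. Fixed.
- tray_used: The other tray, on the other side of the slot, same shape, in which the stored plug lies. Fixed.
- plug_stored: Core plug of the same shape already lying in the other tray; to be left alone. Origin at its centre.
- bottle_a: Bystander: milky plastic sample bottle, 50 mm across, 90 mm high, at the right of the dry box. Origin: centre of its underside.
- bottle_b: Bystander: milky plastic sample bottle, 50 mm across, 90 mm high, at the right of the dry box. Origin: centre of its underside.
- bottle_c: Bystander: milky plastic sample bottle, 50 mm across, 90 mm high, at the right, nearer the robot. Origin: centre of its underside.
- marker: Bystander: blue marker lying on the strip in front of the sink, 110 mm long. Origin: centre of its underside.
- vial_a: Bystander: small glass vial with black cap, 21 mm across, 54 mm high, on the strip in front of the sink. Origin: centre of its underside.
Not all that is in view belongs to the job. Leave any purple or turquoise look-alike of the core_plug alone.

How it is judged:
On the way, in this order (a step that is already met when the one before it is completed fails the run):
1. the purge lever stands half open while the boat is still outside (value of joint purge_lever between 0.625 and 0.945 rad and x of boat_gutter in the frame of dry_box below -0.1 m), for 0.2 s.
2. the boat is through the slot, wholly inside the box and about level, with the core plug still in it (x of boat_gutter in the frame of slot_center between 0.037 and 0.11 m and angle between loading_boat's own z axis and vertical below 0.2 rad and distance between core_plug and boat_gutter below 0.02 m), for 0.1 s.
3. the core plug lies in the empty tray (x of core_plug in the frame of tray_empty between -0.045 and 0.045 m and y of core_plug in the frame of tray_empty between -0.03 and 0.03 m and z of core_plug in the frame of tray_empty between 0 and 0.026 m), for 0.2 s.
At the end, for the whole second after the job is handed in: The purge lever stands at 45 degrees within 9 degrees; the core plug lies at rest in the tray that was empty; the boat stands upright (within about 6 degrees) on the worktop, at rest, in front of the box; the stored plug is where it was (within 15 mm) (all of step 1 and all of step 3 and linear speed of each of core_plug, loading_boat below 0.02 m/s and angle between loading_boat's own z axis and vertical below 0.1 rad and height (world z) of boat_handle between 0.02 and 0.035 m and height (world z) of boat_gutter below 0.03 m and distance of plug_stored from where it was at the start of the episode below 0.015 m); the robot touches nothing.
It fails at once if the boat touches the cover plate (more than 0.5 N) (contact force between loading_boat and cover_plate above 0.5 N).
It fails at once if the stored plug is shifted by more than 15 mm (distance of plug_stored from where it was at the start of the episode above 0.015 m).
It fails at once if a bystander is shifted by more than 20 mm or knocked over (distance of any of bottle_a, bottle_b, bottle_c, marker, vial_a from where it was at the start of the episode above 0.02 m or angle between any of bottle_a, bottle_b, bottle_c, marker, vial_a's own z axis and vertical above 0.3 rad).
It also fails if it takes over 67 s, if anything falls off the work surface, if the arm or the gripper's body presses on something with over 40 N, if the wrist force passes 120 N, or if a joint passes its speed limit or range.

## Working session

There is one attempt and no reset: what is moved stays moved. The work goes in short steps, Python scripts to look and compute and a tool call to move; the robot and the scene stay as the last step left them, time stands still between calls to the robot, and variables do not carry over. Pictures are saved under pics/ and viewed, at most 10 in all, crops included, and the job is handed in when it is done.

Besides the shell and the picture viewer there is one more tool, called after "Emit:" by a JSON object that holds its "name" and its "arguments". send_rows: Moves the arm, as the interface text tells. Its arguments: {"type":"object","properties":{"motion":{"type":"array"},"grip_force":{"type":"number"}},"required":["motion"]}

```bash
mkdir -p pics; python3 - <<'E'
from plant import *
import cv2,pickle
d={}
for n in ("scene","top","wrist"):
    s=snapshot(n); d[n]=s
    cv2.imwrite(f"pics/{n}0.png",s["img"][...,::-1])
    print(n,s["vertical_fov"],s["cx"],s["cy"],s["D"],s["extrinsics"].round(3).tolist() if hasattr(s["extrinsics"],'round') else s["extrinsics"])
pickle.dump(d,open("s0.pkl","wb"))
print(get_state())
E
```

```text
scene 46.99451318489017 285.7634233463597 214.3817351347867 [-0.11636339  0.          0.          0.          0.        ] [[0.537, 0.466, -0.703, -0.271], [-0.843, 0.307, -0.441, -0.471], [0.01, 0.83, 0.558, 0.784], [0.0, 0.0, 0.0, 1.0]]
top 45.55739937377602 269.0225316071067 213.31734291283126 [-0.03398444  0.          0.          0.          0.        ] [[-0.018, 0.991, -0.132, 0.361], [-1.0, -0.018, -0.001, 0.077], [-0.003, 0.132, 0.991, 1.778], [0.0, 0.0, 0.0, 1.0]]
wrist 59.269862124781 285.27385706814675 217.10108816478865 [-0.10081265  0.          0.          0.          0.        ] [[0.321, -0.904, -0.281, 0.128], [0.947, 0.306, 0.096, 0.617], [-0.0, -0.297, 0.955, 0.385], [0.0, 0.0, 0.0, 1.0]]
{'clock': 0.15, 'q': array([-1.21020642,  0.68976651, -0.19453992,  1.56606192,  0.15732048,
        0.90246208, -0.21504775]), 'qd': array([ 0.00013403, -0.00193277, -0.00014986, -0.00459396,  0.00105665,
       -0.00076149, -0.00045842]), 'joint_torque': array([-1.71663833e-03, -5.27867961e+01, -1.26841575e+00, -1.53587168e+01,
       -5.24743495e-02,  3.89994588e-03,  1.10284216e-04]), 'tool_pos': array([0.20050837, 0.59147102, 0.22232159]), 'eef_rot': array([ 1.62602407e-01,  9.86691457e-01, -6.50590500e-04, -5.66034058e-05]), 'contact_force': array([0.12763758, 0.23702349, 0.4651945 ]), 'moment': array([-0.04381235, -0.04617386,  0.04847495]), 'finger_force': 0.0, 'opening': 0.9988189489970987}
```

View pics/scene0.png

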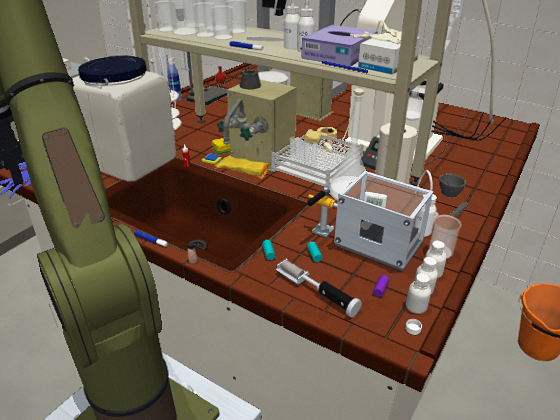

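View pics/top0.png

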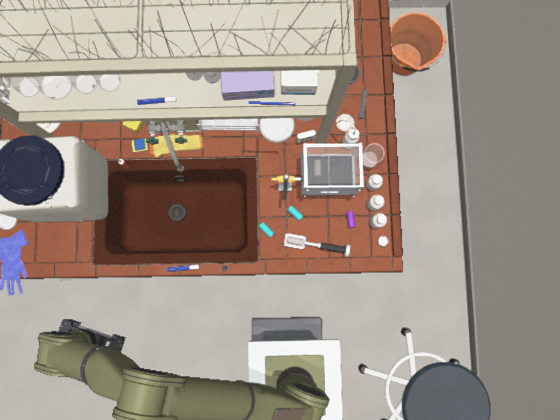

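The pictures show the box (scene about 380,220; top about 333,168), the boat in front of it with its gutter to the left (top 285–350, 245), the valve to the left of the box (top 285,182), and turquoise and purple look-alikes. I'll make enlarged crops next.

```bash
cat > h.py <<'E'
import numpy as np,cv2
from scipy.spatial.transform import Rotation as R
def K(s):
    f=210/np.tan(np.radians(s["vertical_fov"]/2)); return np.array([[f,0,s["cx"]],[0,f,s["cy"]],[0,0,1.]])
def ray(s,p):
    u=cv2.undistortPoints(np.array([[p]],float),K(s),np.array(s["D"]))[0,0]
    E=np.array(s["extrinsics"]); d=E[:3,:3]@np.array([u[0],-u[1],-1]); return E[:3,3],d/np.linalg.norm(d)
def onz(s,p,z):
    o,d=ray(s,p); return o+d*(z-o[2])/d[2]
def tri(*sp):
    A=np.zeros((3,3));b=np.zeros(3);rs=[ray(s,p) for s,p in sp]
    for o,d in rs:
        M=np.eye(3)-np.outer(d,d);A+=M;b+=M@o
    x=np.linalg.solve(A,b); return x,[float(np.linalg.norm((np.eye(3)-np.outer(d,d))@(x-o))) for o,d in rs]
def proj(s,P):
    E=np.array(s["extrinsics"]); P=np.atleast_2d(P)
    c=(P-E[:3,3])@E[:3,:3]; c=c*[1,-1,-1]
    return cv2.projectPoints(c,np.zeros(3),np.zeros(3),K(s),np.array(s["D"]))[0][:,0]
E
python3 - <<'E'
import cv2
s=cv2.imread("pics/scene0.png")[165:325,250:460]; t=cv2.imread("pics/top0.png")[130:270,250:400]
cv2.imwrite("pics/c1.png",cv2.resize(s,None,fx=3.75,fy=3.75,interpolation=cv2.INTER_CUBIC)[:600,:800])
cv2.imwrite("pics/c2.png",cv2.resize(t,None,fx=4,fy=4,interpolation=cv2.INTER_CUBIC))
E
```

```text
(no output)
```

View pics/c1.png

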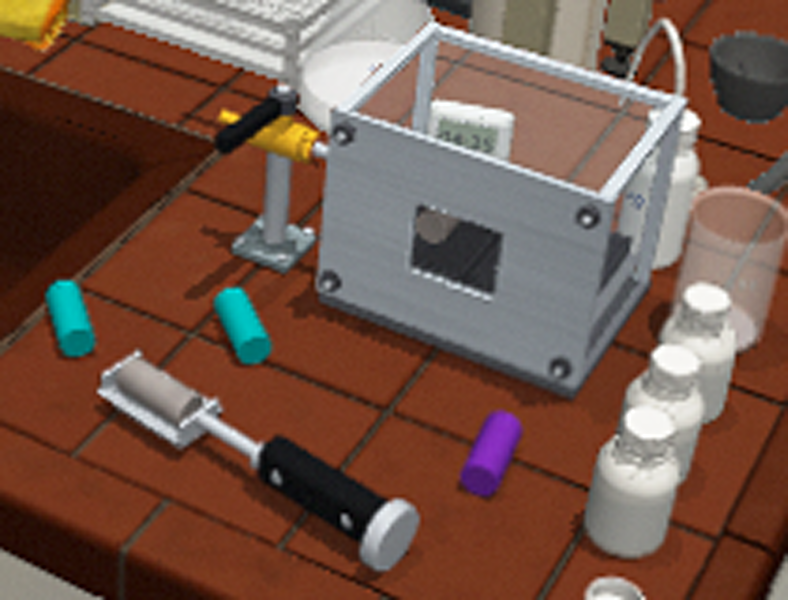

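View pics/c2.png

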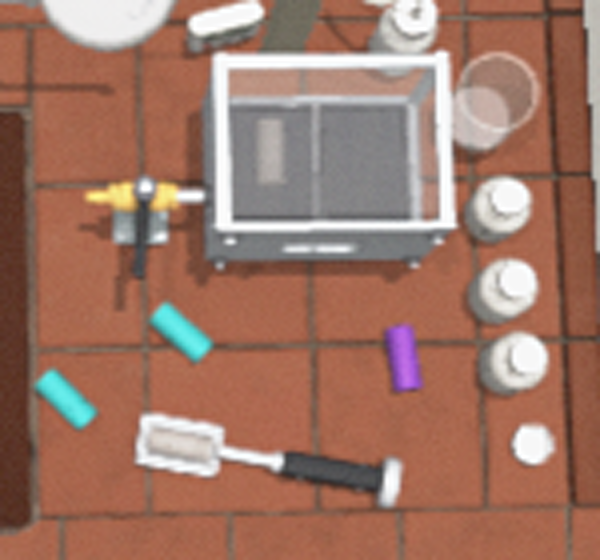

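c1/c2 show the stored plug in the left tray (c2 270,150; top px ~317,167), so the right tray is the empty one. The grey plug lies in the boat (c2 180,442). The two turquoise cylinders (180,332 and 66,398) and the purple one (403,357) are look-alikes and must be left alone.

```bash
python3 - <<'E'
from h import *
import pickle
d=pickle.load(open("s0.pkl","rb"));S,T=d["scene"],d["top"]
c1=lambda p:(250+(p[0]+.5)/3.75-.5,165+(p[1]+.5)/3.75-.5)
c2=lambda p:(250+(p[0]+.5)/4-.5,130+(p[1]+.5)/4-.5)
np.set_printoptions(precision=4,suppress=True)
print("box top corners scene FL FR BR BL",*[onz(S,c1(p),.162) for p in [(333,108),(612,200),(685,100),(432,25)]],sep="\n")
print("top cam",*[onz(T,c2(p),.162) for p in [(216,229),(455,229),(450,53),(213,54)]],sep="\n")
print("slot tri/plane: edges", [onz(S,c1(p),z) for p,z in [((417,205),.111),((503,233),.111),((496,297),.057),((411,268),.057)]])
print("lever hinge,end",tri((S,c1((284,95))),(T,c2((146,187)))),onz(T,c2((138,275)),.135),onz(S,c1((222,143)),.128), onz(T,c2((146,187)),.14))
print("bottle tops",[onz(T,c2(p),.09) for p in [(508,200),(515,283),(525,353)]])
# boat
for nm,s,c,r in (("T",T,c2,[((288,462),.0392),((382,478),.0392),((181,443),.035)]),("S",S,c1,[((268,452),.027),((365,530),.027),((155,388),.035)])):
    print(nm,[onz(s,c(p),z) for p,z in r])
print("purple",onz(T,c2((403,357)),.02),"turq",onz(T,c2((180,332)),.02))
# dark handle mask
im=T["img"].astype(int);m=(im.max(2)<60);m[:235]=0;m[262:]=0;m[:,:315]=0;m[:,350:]=0
ys,xs=np.nonzero(m);print(len(xs),xs.mean(),ys.mean(),onz(T,(xs.mean(),ys.mean()),.035)); P=np.c_[xs,ys]-[xs.mean(),ys.mean()];print(np.linalg.svd(P,full_matrices=False)[2][0])
E
```

```text
box top corners scene FL FR BR BL
[ 0.6638 -0.0376  0.162 ]
[ 0.6627 -0.2322  0.162 ]
[ 0.806  -0.2322  0.162 ]
[ 0.8052 -0.0444  0.162 ]
top cam
[ 0.6627 -0.0367  0.162 ]
[ 0.6592 -0.233   0.162 ]
[ 0.808  -0.2354  0.162 ]
[ 0.8105 -0.0382  0.162 ]
slot tri/plane: edges [array([ 0.6616, -0.1052,  0.111 ]), array([ 0.6631, -0.1659,  0.111 ]), array([ 0.6666, -0.1666,  0.057 ]), array([ 0.6651, -0.1048,  0.057 ])]
lever hinge,end (array([0.7047, 0.0193, 0.1326]), [0.00041524327149544666, 0.00041524327149536697]) [0.63   0.0274 0.135 ] [0.6328 0.0279 0.128 ] [0.7034 0.0192 0.14  ]
bottle tops [array([ 0.697 , -0.2936,  0.09  ]), array([ 0.6247, -0.2962,  0.09  ]), array([ 0.5643, -0.3019,  0.09  ])]
T [array([ 0.4787, -0.1024,  0.0392]), array([ 0.4633, -0.1837,  0.0392]), array([ 0.4972, -0.01  ,  0.035 ])]
S [array([ 0.4807, -0.0981,  0.027 ]), array([ 0.4523, -0.1793,  0.027 ]), array([ 0.4863, -0.0122,  0.035 ])]
purple [ 0.5711 -0.2092  0.02  ] turq [ 0.597  -0.0123  0.02  ]
9 331.0 249.77777777777777 [ 0.4621 -0.135   0.035 ]
[0.9836 0.1802]
```

Box: yaw about 0, front face at x≈0.663, slot centre y≈-0.1355. The hinge at (0.704, 0.0195) agrees with the given offsets. The lever stands at about 0.11 rad. I'll move above the lever now.

Emit:
{"name": "send_rows", "arguments": {"motion": [{"x":-2,"y":-1.3,"jaw":5},{"x":-4,"y":-2.6,"jaw":5},{"x":-4,"y":-2.6,"jaw":5},{"x":-4,"y":-2.6,"jaw":5},{"x":-4,"y":-2.6,"jaw":5}]}}

```text
schema error: expected keys x, y, z, rx, ry, rz, jaw
```

Emit:
{"name": "send_rows", "arguments": {"motion": [{"x":-4,"y":-2.6,"jaw":5},{"x":-4,"y":-2.6,"jaw":5},{"x":-4,"y":-2.6,"jaw":5},{"x":-4,"y":-2.6,"jaw":5},{"x":-4,"y":-2.6,"jaw":5}]}}

```text
schema error: expected keys x, y, z, rx, ry, rz, jaw
```

Emit:
{"name": "send_rows", "arguments": {"motion": [{"x":-4,"y":-2.6,"jaw":5},{"x":-4,"y":-2.6,"jaw":5},{"x":-4,"y":-2.6,"jaw":5},{"x":-2,"y":-1.3,"jaw":5},{"x":0,"y":0,"jaw":5}]}}

```text
schema error: expected keys x, y, z, rx, ry, rz, jaw
```

Emit:
{"name": "send_rows", "arguments": {"motion": [{"x":-2,"y":-1.3,"z":0,"rx":0,"ry":0,"rz":0,"jaw":5},{"x":-4,"y":-2.6,"z":0,"rx":0,"ry":0,"rz":0,"jaw":5},{"x":-4,"y":-2.6,"z":0,"rx":0,"ry":0,"rz":0,"jaw":5},{"x":-4,"y":-2.6,"z":0,"rx":0,"ry":0,"rz":0,"jaw":5},{"x":-4,"y":-2.6,"z":0,"rx":0,"ry":0,"rz":0,"jaw":5}]}}

```text
clock: 0.65
tool_pos: [0.3344, 0.4217, 0.2228]
eef_rot: [0.162, 0.987, -0.0, 0.0]
contact_force: [0.7, 0.4, -0.5]
opening: 0.581
finger_force: 0.0
```

Emit:
{"name": "send_rows", "arguments": {"motion": [{"x":-4,"y":-2.6,"z":0,"rx":0,"ry":0,"rz":0,"jaw":5},{"x":-4,"y":-2.6,"z":0,"rx":0,"ry":0,"rz":0,"jaw":5},{"x":-4,"y":-2.6,"z":0,"rx":0,"ry":0,"rz":0,"jaw":5},{"x":-4,"y":-2.6,"z":0,"rx":0,"ry":0,"rz":0,"jaw":5},{"x":-4,"y":-2.6,"z":0,"rx":0,"ry":0,"rz":0,"jaw":5}]}}

```text
clock: 1.15
tool_pos: [0.4821, 0.2343, 0.2228]
eef_rot: [0.163, 0.987, -0.0, -0.0]
contact_force: [0.9, 1.3, 0.3]
opening: 0.57
finger_force: 0.0
```

Emit:
{"name": "send_rows", "arguments": {"motion": [{"x":-4,"y":-2.6,"z":0,"rx":0,"ry":0,"rz":0,"jaw":5},{"x":-4,"y":-2.6,"z":0,"rx":0,"ry":0,"rz":0,"jaw":5},{"x":-4,"y":-2.6,"z":0,"rx":0,"ry":0,"rz":0,"jaw":5},{"x":-2,"y":-1.3,"z":0,"rx":0,"ry":0,"rz":0,"jaw":5},{"x":0,"y":0,"z":0,"rx":0,"ry":0,"rz":0,"jaw":5}]}}

```text
clock: 1.65
tool_pos: [0.5868, 0.0995, 0.2223]
eef_rot: [0.167, 0.986, -0.001, 0.001]
contact_force: [-0.5, 0.2, 0.4]
opening: 0.569
finger_force: 0.0
```

Emit:
{"name": "send_rows", "arguments": {"motion": [{"x":-4,"y":-2.5,"z":0,"rx":0,"ry":0,"rz":0,"jaw":4},{"x":-3.8,"y":-2.5,"z":0,"rx":0,"ry":0,"rz":0,"jaw":4},{"x":0,"y":0,"z":0,"rx":0,"ry":0,"rz":-0.11,"jaw":4},{"x":0,"y":0,"z":0,"rx":0,"ry":0,"rz":-0.11,"jaw":4},{"x":0,"y":0,"z":0,"rx":0,"ry":0,"rz":0,"jaw":4}]}}

```text
clock: 2.15
tool_pos: [0.6417, 0.034, 0.2225]
eef_rot: [0.052, 0.999, 0.001, -0.001]
contact_force: [0.3, 0.4, 0.1]
opening: 0.454
finger_force: 0.0
```

```bash
cat >> h.py <<'E'
def delta(st,p,Rt):
    "shift (cm) in present tool axes, and rotvec, to reach TCP pose"
    r=R.from_quat(st["eef_rot"]); return (r.inv().apply(np.array(p)-st["tool_pos"])*100).round(2),(r.inv()*Rt).as_rotvec().round(3)
E
python3 - <<'E'
from plant import *
from h import *
s=snapshot("wrist");cv2.imwrite("pics/w1.png",s["img"][...,::-1])
import pickle;pickle.dump(s,open("w1.pkl","wb"))
st=get_state();print(st["tool_pos"],R.from_quat(st["eef_rot"]).as_matrix().round(3).tolist())
for P in ([.704,.0195,.135],[.639,.0265,.135],[.663,-.105,.111],[.663,-.166,.111],[.663,-.037,.162]):print(P,proj(s,P))
E
```

```text
[0.64170686 0.03411033 0.22266602] [[-0.994, 0.107, -0.001], [0.107, 0.994, 0.001], [0.001, 0.001, -1.0]]
[0.704, 0.0195, 0.135] [[273.80842214 295.15815039]]
[0.639, 0.0265, 0.135] [[273.12500501 212.97651577]]
[0.663, -0.105, 0.111] [[117.59758606 248.96885144]]
[0.663, -0.166, 0.111] [[ 50.49301917 255.32297386]]
[0.663, -0.037, 0.162] [[181.68627612 268.43471921]]
```

View pics/w1.png

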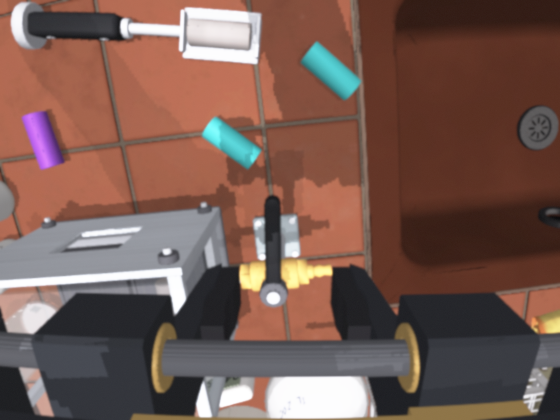

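The lever runs down column 273, from its hinge (273,293) to its end (273,197), which agrees with the projected points. I'll go down and grip it.

Emit:
{"name": "send_rows", "arguments": {"motion": [{"x":0,"y":-0.78,"z":0,"rx":0,"ry":0,"rz":0,"jaw":4},{"x":0,"y":0,"z":3,"rx":0,"ry":0,"rz":0,"jaw":4},{"x":0,"y":0,"z":4,"rx":0,"ry":0,"rz":0,"jaw":4},{"x":0,"y":0,"z":3,"rx":0,"ry":0,"rz":0,"jaw":4},{"x":0,"y":0,"z":0,"rx":0,"ry":0,"rz":0,"jaw":4}]}}

```text
clock: 2.7
tool_pos: [0.638, 0.0241, 0.119]
eef_rot: [0.054, 0.999, -0.001, -0.004]
contact_force: [0.3, -0.0, 0.6]
opening: 0.453
finger_force: 0.0
```

Emit:
{"name": "send_rows", "arguments": {"motion": [{"x":0,"y":0,"z":0,"rx":0,"ry":0,"rz":0,"jaw":2},{"x":0,"y":0,"z":0,"rx":0,"ry":0,"rz":0,"jaw":1},{"x":0,"y":0,"z":0,"rx":0,"ry":0,"rz":0,"jaw":1},{"x":0,"y":0,"z":0,"rx":0,"ry":0,"rz":0,"jaw":1},{"x":0,"y":0,"z":0,"rx":0,"ry":0,"rz":0,"jaw":1}], "grip_force": 5}}

```text
clock: 3.2
tool_pos: [0.6421, 0.0248, 0.1238]
eef_rot: [0.053, 0.999, 0.0, 0.001]
contact_force: [-0.4, -0.2, -0.0]
opening: 0.116
finger_force: 0.0
```

```bash
python3 - <<'E'
from plant import *
from h import *
s=snapshot("wrist");t=snapshot("top")
a=s["img"][150:400,150:400];b=cv2.resize(t["img"][150:230,240:340],(400,320),interpolation=cv2.INTER_CUBIC)
o=np.zeros((400,800,3),np.uint8);o[:,:400]=cv2.resize(a,(400,400));o[:320,400:]=b
cv2.imwrite("pics/w2.png",o[...,::-1]);st=get_state();print(st["tool_pos"],st["opening"],st["finger_force"])
E
```

```text
[0.64178001 0.0247669  0.12332292] 0.11505443603440586 0.0
```

View pics/w2.png

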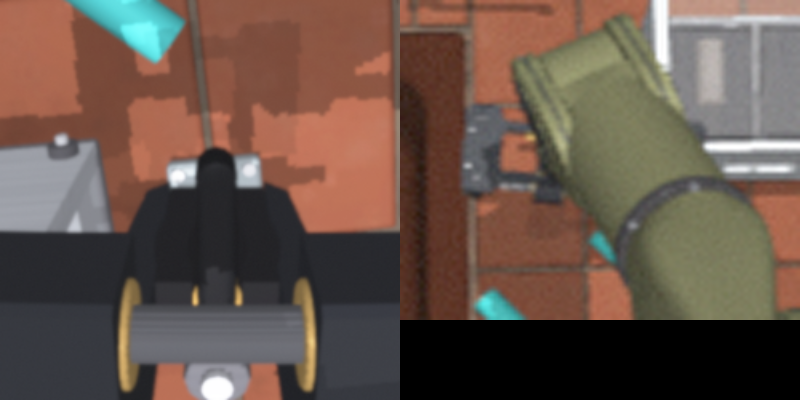

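The lever (left half, column ~216) lies between the fingers. I'll close a little more and turn it.

Emit:
{"name": "send_rows", "arguments": {"motion": [{"x":0,"y":0,"z":0,"rx":0,"ry":0,"rz":0,"jaw":0.5},{"x":0,"y":0,"z":0,"rx":0,"ry":0,"rz":0,"jaw":0.5},{"x":-0.02,"y":0.35,"z":0,"rx":0,"ry":0,"rz":0.056,"jaw":0.5},{"x":-0.04,"y":0.7,"z":0,"rx":0,"ry":0,"rz":0.1125,"jaw":0.5},{"x":-0.04,"y":0.7,"z":0,"rx":0,"ry":0,"rz":0.1125,"jaw":0.5}]}}

```text
clock: 3.8
tool_pos: [0.6459, 0.0418, 0.1228]
eef_rot: [0.195, 0.981, 0.0, -0.0]
contact_force: [-0.2, 0.8, -0.1]
opening: 0.058
finger_force: 0.0
```

Emit:
{"name": "send_rows", "arguments": {"motion": [{"x":-0.04,"y":0.7,"z":0,"rx":0,"ry":0,"rz":0.1125,"jaw":0.5},{"x":-0.04,"y":0.7,"z":0,"rx":0,"ry":0,"rz":0.1125,"jaw":0.5},{"x":-0.04,"y":0.7,"z":0,"rx":0,"ry":0,"rz":0.1125,"jaw":0.5},{"x":-0.02,"y":0.35,"z":0,"rx":0,"ry":0,"rz":0.056,"jaw":0.5},{"x":0,"y":0,"z":0,"rx":0,"ry":0,"rz":0,"jaw":0.5}]}}

```text
clock: 4.3
tool_pos: [0.6597, 0.0629, 0.1228]
eef_rot: [0.38, 0.925, 0.0, 0.0]
contact_force: [0.8, 0.4, -0.1]
opening: 0.053
finger_force: 0.0
```

```bash
python3 - <<'E'
from plant import *
from h import *
st=get_state();print(st["tool_pos"],st["opening"],st["finger_force"],st["contact_force"]);d=np.array([.704,.0195])-st["tool_pos"][:2]
print("lever angle",np.arctan2(-d[1],d[0]),np.hypot(*d),R.from_quat(st["eef_rot"]).as_matrix().round(3).tolist())
E
```

```text
[0.6597251  0.06293741 0.1227821 ] 0.053049927129351755 0.0 [ 0.76908017  0.35854388 -0.1337045 ]
lever angle 0.7758503270629854 0.06202479562742834 [[-0.711, 0.703, 0.0], [0.703, 0.711, 0.0], [0.0, 0.0, -1.0]]
```

```bash
python3 - <<'E'
from plant import *
from h import *
s=snapshot("wrist")
cv2.imwrite("pics/w3.png",cv2.resize(s["img"][120:400,100:450],(800,600))[...,::-1])
for P in ([.704,.0195,.135],[.704-.054,.0195+.054,.135],[.704-.076,.0195+.008,.135]):print((proj(s,P)-[100,120])*2.2)
E
```

```text
[[405.52677911 592.22480985]]
[[407.19568765 289.65365687]]
[[175.61086363 363.50100083]]
```

View pics/w3.png

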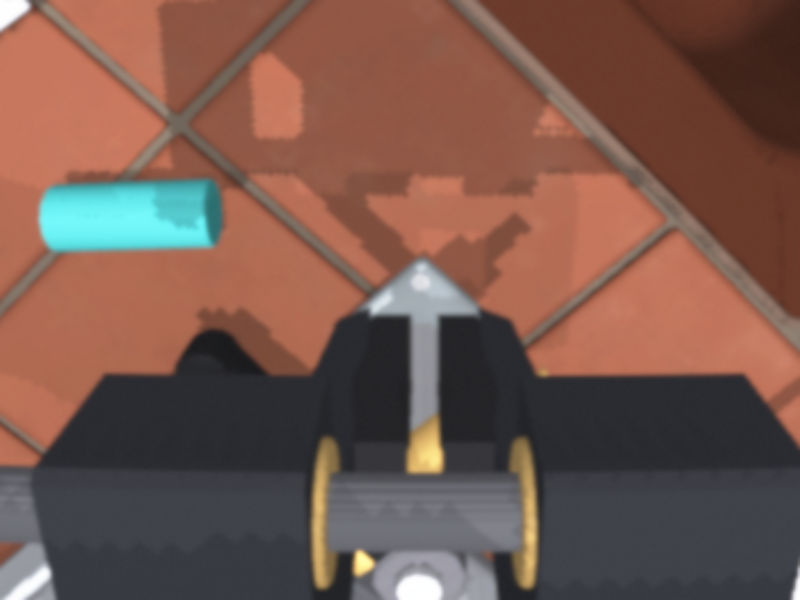

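```bash
python3 - <<'E'
from plant import *
from h import *
s=snapshot("wrist");st=get_state();r=R.from_quat(st["eef_rot"])
for q in ([.009,.0025,.011],[.009,.0025,-.008],[.009,.0175,.011],[-.009,.0025,.011],[.009,.0025,-.05]):
    print(q,(proj(s,st["tool_pos"]+r.apply(q))[0]-[100,120])*[2.286,2.143])
for a in (0.05,.11,.2,.3): print(a,[((proj(s,[.704-l*np.cos(a),.0195+l*np.sin(a),.135])[0]-[100,120])*[2.286,2.143]).round() for l in (.065,.076)])
E
```

```text
[0.009, 0.0025, 0.011] [429.57917598 266.10802237]
[0.009, 0.0025, -0.008] [430.38203555 298.89463616]
[0.009, 0.0175, 0.011] [497.6050727  266.05162784]
[-0.009, 0.0025, 0.011] [429.36321952 335.33196216]
[0.009, 0.0025, -0.05] [432.93635907 403.65657068]
0.05 [array([212., 399.]), array([173., 365.])]
0.11 [array([225., 389.]), array([188., 353.])]
0.2 [array([247., 375.]), array([214., 337.])]
0.3 [array([274., 362.]), array([246., 320.])]
```

Comparing finger gap with its width in the picture, the visible fingertips sit about 23 mm behind the stated tip. The fingers therefore passed just above the lever, which stayed near 0.2 rad (end at crop 210,335). I'll go back over it and descend deeper.

Emit:
{"name": "send_rows", "arguments": {"motion": [{"x":0,"y":0,"z":-3,"rx":0,"ry":0,"rz":0,"jaw":4},{"x":0,"y":0,"z":-3,"rx":0,"ry":0,"rz":0,"jaw":4},{"x":0,"y":0,"z":0,"rx":0,"ry":0,"rz":-0.15,"jaw":4},{"x":0,"y":0,"z":0,"rx":0,"ry":0,"rz":-0.15,"jaw":4},{"x":0,"y":0,"z":0,"rx":0,"ry":0,"rz":-0.15,"jaw":4}]}}

```text
clock: 4.9
tool_pos: [0.6594, 0.0613, 0.1832]
eef_rot: [0.161, 0.987, -0.0, 0.0]
contact_force: [0.3, 0.5, 0.1]
opening: 0.451
finger_force: 0.0
```

Emit:
{"name": "send_rows", "arguments": {"motion": [{"x":0,"y":0,"z":0,"rx":0,"ry":0,"rz":-0.15,"jaw":4},{"x":0,"y":0,"z":0,"rx":0,"ry":0,"rz":0,"jaw":4},{"x":1.2,"y":-3.4,"z":0,"rx":0,"ry":0,"rz":0,"jaw":4},{"x":0,"y":0,"z":0,"rx":0,"ry":0,"rz":0,"jaw":4},{"x":0,"y":0,"z":0,"rx":0,"ry":0,"rz":0,"jaw":4}]}}

```text
clock: 5.4
tool_pos: [0.6414, 0.0293, 0.183]
eef_rot: [0.093, 0.996, -0.0, -0.0]
contact_force: [-0.5, 0.3, 0.6]
opening: 0.451
finger_force: 0.0
```

```bash
python3 - <<'E'
from plant import *
from h import *
s=snapshot("wrist");st=get_state();print(st["tool_pos"],R.from_quat(st["eef_rot"]).as_matrix().round(3).tolist())
import pickle;pickle.dump(s,open("w4.pkl","wb"))
g=s["img"].max(2)
h=proj(s,[.704,.0195,.135])[0];print("hub",h)
for a in (.1,.2): print(a,[proj(s,[.704-l*np.cos(a),.0195+l*np.sin(a),.135])[0].round(1) for l in (.03,.05,.065,.076)])
for y in range(120,300,12):
    x=np.nonzero(g[y,200:360]<45)[0]+200
    print(y,(x.min(),x.max(),len(x)) if len(x) else None)
E
```

```text
[0.64174488 0.03069763 0.1830718 ] [[-0.983, 0.183, 0.0], [0.183, 0.983, 0.0], [-0.0, 0.001, -1.0]]
hub [287.23545266 324.36835712]
0.1 [array([283.3, 284.1]), array([280.5, 255.2]), array([278.2, 232.4]), array([276.5, 215.1])]
0.2 [array([288., 284.]), array([288.5, 254.9]), array([289., 232.]), array([289.3, 214.6])]
120 None
132 None
144 None
156 None
168 None
180 None
192 None
204 None
216 (np.int64(270), np.int64(284), 14)
228 (np.int64(270), np.int64(285), 14)
240 (np.int64(271), np.int64(286), 15)
252 (np.int64(273), np.int64(287), 14)
264 None
276 (np.int64(208), np.int64(358), 54)
288 (np.int64(200), np.int64(359), 64)
```

Emit:
{"name": "send_rows", "arguments": {"motion": [{"x":-0.05,"y":-0.48,"z":0,"rx":0,"ry":0,"rz":-0.085,"jaw":4},{"x":0,"y":0,"z":3,"rx":0,"ry":0,"rz":0,"jaw":4},{"x":0,"y":0,"z":3,"rx":0,"ry":0,"rz":0,"jaw":4},{"x":0,"y":0,"z":1.2,"rx":0,"ry":0,"rz":0,"jaw":4},{"x":0,"y":0,"z":1.1,"rx":0,"ry":0,"rz":0,"jaw":4}]}}

```text
clock: 5.95
tool_pos: [0.6414, 0.0269, 0.0992]
eef_rot: [0.048, 0.999, 0.0, -0.0]
contact_force: [-0.2, -0.6, -0.1]
opening: 0.457
finger_force: 0.0
```

Emit:
{"name": "send_rows", "arguments": {"motion": [{"x":0,"y":0,"z":0,"rx":0,"ry":0,"rz":0,"jaw":1},{"x":0,"y":0,"z":0,"rx":0,"ry":0,"rz":0,"jaw":0.5},{"x":0,"y":0,"z":0,"rx":0,"ry":0,"rz":0,"jaw":0.5},{"x":0,"y":0,"z":0,"rx":0,"ry":0,"rz":0,"jaw":0.5},{"x":0,"y":0,"z":0,"rx":0,"ry":0,"rz":0,"jaw":0.5}]}}

```text
clock: 6.45
tool_pos: [0.642, 0.0257, 0.101]
eef_rot: [0.048, 0.999, 0.0, 0.001]
contact_force: [-0.0, 0.0, 2.9]
opening: 0.141
finger_force: 5.0
```

Gripped: opening is 12.4 mm at 5 N. The true tool is therefore about 20 mm shorter than stated. Now I'll turn the lever.

Emit:
{"name": "send_rows", "arguments": {"motion": [{"x":-0.02,"y":0.35,"z":0,"rx":0,"ry":0,"rz":0.057,"jaw":0.5},{"x":-0.04,"y":0.71,"z":0,"rx":0,"ry":0,"rz":0.114,"jaw":0.5},{"x":-0.04,"y":0.71,"z":0,"rx":0,"ry":0,"rz":0.114,"jaw":0.5},{"x":-0.04,"y":0.71,"z":0,"rx":0,"ry":0,"rz":0.114,"jaw":0.5},{"x":-0.04,"y":0.71,"z":0,"rx":0,"ry":0,"rz":0.114,"jaw":0.5}]}}

```text
clock: 6.95
tool_pos: [0.653, 0.0541, 0.1009]
eef_rot: [0.303, 0.953, -0.001, 0.001]
contact_force: [0.8, -1.9, 2.7]
opening: 0.133
finger_force: 5.0
```

Emit:
{"name": "send_rows", "arguments": {"motion": [{"x":-0.04,"y":0.71,"z":0,"rx":0,"ry":0,"rz":0.114,"jaw":0.5},{"x":-0.02,"y":0.35,"z":0,"rx":0,"ry":0,"rz":0.057,"jaw":0.5},{"x":0,"y":0,"z":0,"rx":0,"ry":0,"rz":0,"jaw":0.5},{"x":0,"y":0,"z":0,"rx":0,"ry":0,"rz":0,"jaw":0.5},{"x":0,"y":0,"z":0,"rx":0,"ry":0,"rz":0,"jaw":0.5}]}}

```text
clock: 7.45
tool_pos: [0.6604, 0.0628, 0.1008]
eef_rot: [0.38, 0.925, 0.0, 0.001]
contact_force: [2.3, -2.4, 5.5]
opening: 0.14
finger_force: 5.0
```

```bash
python3 - <<'E'
from plant import *
from h import *
st=get_state();print(st["tool_pos"],st["opening"],st["finger_force"],st["contact_force"]);d=np.array([.704,.0195])-st["tool_pos"][:2]
M=R.from_quat(st["eef_rot"]).as_matrix()
print("lever angle",np.arctan2(-d[1],d[0]),np.hypot(*d),M.round(3).tolist(),np.arctan2(M[1,0],-M[0,0]))
E
```

```text
[0.66042337 0.06283233 0.10078252] 0.1401655721610878 4.999813889153302 [ 2.32979065 -2.3596614   5.46250232]
lever angle 0.7825872550400521 0.06145415912056085 [[-0.711, 0.703, 0.003], [0.703, 0.711, -0.0], [-0.002, 0.002, -1.0]] 0.7800509807043247
```

The lever is at 0.78 rad. I'll release, rise, move over the boat's handle and turn.

Emit:
{"name": "send_rows", "arguments": {"motion": [{"x":0,"y":0,"z":0,"rx":0,"ry":0,"rz":0,"jaw":3},{"x":0,"y":0,"z":0,"rx":0,"ry":0,"rz":0,"jaw":5},{"x":0,"y":0,"z":-2,"rx":0,"ry":0,"rz":0,"jaw":5},{"x":0,"y":0,"z":-4,"rx":0,"ry":0,"rz":0,"jaw":5},{"x":0,"y":0,"z":-4,"rx":0,"ry":0,"rz":0,"jaw":5}]}}

```text
clock: 7.95
tool_pos: [0.6573, 0.0645, 0.1995]
eef_rot: [0.38, 0.925, -0.001, -0.002]
contact_force: [0.3, -0.7, 0.2]
opening: 0.558
finger_force: 0.0
```

Emit:
{"name": "send_rows", "arguments": {"motion": [{"x":0,"y":-3,"z":0,"rx":0,"ry":0,"rz":0,"jaw":5},{"x":0,"y":-4.5,"z":0,"rx":0,"ry":0,"rz":0,"jaw":5},{"x":0,"y":-4.5,"z":0,"rx":0,"ry":0,"rz":0,"jaw":5},{"x":0,"y":-4.5,"z":0,"rx":0,"ry":0,"rz":0,"jaw":5},{"x":0,"y":-4.5,"z":0,"rx":0,"ry":0,"rz":0,"jaw":5}]}}

```text
clock: 8.45
tool_pos: [0.5091, -0.0857, 0.1994]
eef_rot: [0.38, 0.925, 0.0, -0.001]
contact_force: [-0.0, -0.9, -0.3]
opening: 0.566
finger_force: 0.0
```

Emit:
{"name": "send_rows", "arguments": {"motion": [{"x":0,"y":-4.5,"z":0,"rx":0,"ry":0,"rz":0,"jaw":5},{"x":-1,"y":-2.4,"z":0,"rx":0,"ry":0,"rz":0,"jaw":5},{"x":0,"y":0,"z":0,"rx":0,"ry":0,"rz":0.14,"jaw":5},{"x":0,"y":0,"z":0,"rx":0,"ry":0,"rz":0.14,"jaw":5},{"x":0,"y":0,"z":0,"rx":0,"ry":0,"rz":0.14,"jaw":5}]}}

```text
clock: 8.95
tool_pos: [0.469, -0.141, 0.1994]
eef_rot: [0.567, 0.824, 0.0, -0.001]
contact_force: [0.1, -0.4, 0.3]
opening: 0.569
finger_force: 0.0
```

Emit:
{"name": "send_rows", "arguments": {"motion": [{"x":0,"y":0,"z":0,"rx":0,"ry":0,"rz":0.14,"jaw":5},{"x":0,"y":0,"z":0,"rx":0,"ry":0,"rz":0.14,"jaw":5},{"x":0,"y":0,"z":0,"rx":0,"ry":0,"rz":0.14,"jaw":5},{"x":0,"y":0,"z":0,"rx":0,"ry":0,"rz":0.14,"jaw":5},{"x":0,"y":0,"z":0,"rx":0,"ry":0,"rz":0,"jaw":5}]}}

```text
clock: 9.45
tool_pos: [0.4694, -0.1406, 0.1994]
eef_rot: [0.771, 0.637, -0.0, -0.001]
contact_force: [-0.3, 0.6, -0.2]
opening: 0.569
finger_force: 0.0
```

```bash
python3 - <<'E'
from plant import *
from h import *
s=snapshot("wrist");cv2.imwrite("pics/w5.png",s["img"][...,::-1])
import pickle;pickle.dump(s,open("w5.pkl","wb"));t=snapshot("top");pickle.dump(t,open("t5.pkl","wb"))
st=get_state();print(st["tool_pos"],st["q"].round(2),R.from_quat(st["eef_rot"]).as_matrix().round(3).tolist())
print(proj(s,[.4714,-.1425,.039]),proj(s,[.4972,-.010,.022]))
E
```

```text
[ 0.46951628 -0.1409419   0.19952747] [ 0.09  0.56  0.16  2.   -0.15  0.6   0.18] [[0.184, 0.983, -0.001], [0.983, -0.184, 0.001], [0.001, -0.001, -1.0]]
[[287.78084915 194.79544013]] [[288.54878422  37.18425612]]
```

View pics/w5.png

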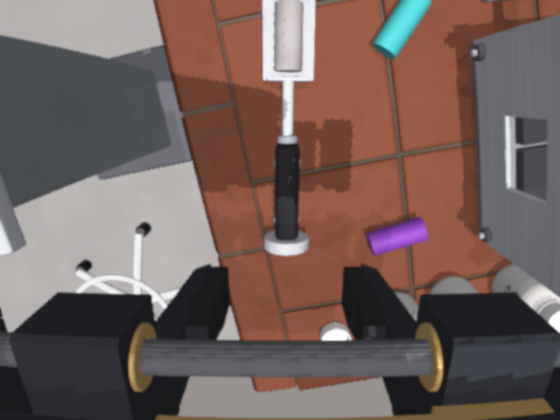

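w5 shows the handle from (289,143) to (286,235), the disc at (286,243) and the plug at (289,36). The boat is aligned with the tool.

```bash
python3 - <<'E'
from h import *
import pickle
s=pickle.load(open("w5.pkl","rb"));t=pickle.load(open("t5.pkl","rb"))
im=s["img"].astype(int);m=(im.max(2)<60);m[:138]=0;m[232:]=0;m[:,:260]=0;m[:,320:]=0
c=[]
for y in range(146,232,6):
    x=np.nonzero(m[y])[0]; c.append((x.mean(),y))
P=np.array([onz(s,p,.036) for p in c]);v=np.linalg.svd(P-P.mean(0))[2][0];v*=np.sign(v[1]);print("handle dir",v.round(3),P[0].round(4),P[-1].round(4))
ys,xs=np.nonzero(m);print("rows",ys.min(),ys.max(),onz(s,(289,ys.min()),.036),onz(s,(286,234),.044))
g=onz(s,(289,36),.03);print("plug",g)
d=(g-P.mean(0))[:2];print(d/np.linalg.norm(d))
E
```

```text
handle dir [ 0.208  0.978 -0.   ] [ 0.4788 -0.0999  0.036 ] [ 0.4634 -0.1761  0.036 ]
rows 144 231 [ 0.48079843 -0.09853783  0.036     ] [ 0.46317613 -0.17718207  0.044     ]
plug [ 0.4974434  -0.01043182  0.03      ]
[0.20394554 0.97898223]
```

Emit:
{"name": "send_rows", "arguments": {"motion": [{"x":-0.13,"y":0.24,"z":3,"rx":0,"ry":0,"rz":0.02,"jaw":5},{"x":0,"y":0,"z":4.5,"rx":0,"ry":0,"rz":0,"jaw":5},{"x":0,"y":0,"z":4.5,"rx":0,"ry":0,"rz":0,"jaw":5},{"x":0,"y":0,"z":4.5,"rx":0,"ry":0,"rz":0,"jaw":5},{"x":0,"y":0,"z":2,"rx":0,"ry":0,"rz":0,"jaw":5}]}}

```text
clock: 10.05
tool_pos: [0.4703, -0.1423, 0.0115]
eef_rot: [0.776, 0.63, -0.001, -0.002]
contact_force: [0.3, 0.2, 0.1]
opening: 0.567
finger_force: 0.0
```

Emit:
{"name": "send_rows", "arguments": {"motion": [{"x":0,"y":0,"z":0.5,"rx":0,"ry":0,"rz":0,"jaw":5},{"x":0,"y":0,"z":0.5,"rx":0,"ry":0,"rz":0,"jaw":5},{"x":0,"y":0,"z":0,"rx":0,"ry":0,"rz":0,"jaw":5},{"x":0,"y":0,"z":0,"rx":0,"ry":0,"rz":0,"jaw":5},{"x":0,"y":0,"z":0,"rx":0,"ry":0,"rz":0,"jaw":5}]}}

```text
clock: 10.55
tool_pos: [0.4728, -0.1435, 0.006]
eef_rot: [0.777, 0.629, 0.001, 0.001]
contact_force: [0.1, 0.5, 0.2]
opening: 0.567
finger_force: 0.0
```

```bash
python3 - <<'E'
from plant import *
from h import *
st=get_state();print(delta(st,[.4716,-.1426,.004],R.from_matrix(np.array([[.204,.979,0],[.979,-.204,0],[0,0,-1.]]))),st["tool_pos"],st["contact_force"])
E
```

```text
(array([ 0.07, -0.14,  0.2 ]), array([ 0.002, -0.   , -0.004])) [ 0.47282788 -0.14352962  0.00597297] [0.1147467  0.52026374 0.23623975]
```

Emit:
{"name": "send_rows", "arguments": {"motion": [{"x":0.07,"y":-0.14,"z":0.2,"rx":0,"ry":0,"rz":0,"jaw":3.5},{"x":0,"y":0,"z":0,"rx":0,"ry":0,"rz":0,"jaw":2.5},{"x":0,"y":0,"z":0,"rx":0,"ry":0,"rz":0,"jaw":1.5},{"x":0,"y":0,"z":0,"rx":0,"ry":0,"rz":0,"jaw":1.5},{"x":0,"y":0,"z":0,"rx":0,"ry":0,"rz":0,"jaw":1.5}], "grip_force": 55}}

```text
clock: 11.05
tool_pos: [0.4705, -0.1424, 0.0029]
eef_rot: [0.777, 0.629, -0.0, -0.0]
contact_force: [-0.5, -0.1, 2.0]
opening: 0.245
finger_force: 54.8
```

Emit:
{"name": "send_rows", "arguments": {"motion": [{"x":0,"y":0,"z":-0.5,"rx":0,"ry":0,"rz":0,"jaw":1.5},{"x":0,"y":0,"z":-1,"rx":0,"ry":0,"rz":0,"jaw":1.5},{"x":0,"y":0,"z":-1,"rx":0,"ry":0,"rz":0,"jaw":1.5},{"x":0,"y":0,"z":-0.5,"rx":0,"ry":0,"rz":0,"jaw":1.5},{"x":0,"y":0,"z":0,"rx":0,"ry":0,"rz":0,"jaw":1.5}]}}

```text
clock: 11.55
tool_pos: [0.4715, -0.1426, 0.0339]
eef_rot: [0.777, 0.629, 0.001, 0.001]
contact_force: [-0.3, -0.4, -4.3]
opening: 0.242
finger_force: 54.8
```

```bash
python3 - <<'E'
from plant import *
from h import *
st=get_state();print(st["tool_pos"],st["opening"],st["finger_force"],st["contact_force"],R.from_quat(st["eef_rot"]).as_matrix().round(3).tolist())
s=snapshot("wrist");t=snapshot("top")
import pickle;pickle.dump((s,t),open("s6.pkl","wb"))
# where plug / gutter should be
M=R.from_quat(st["eef_rot"]).as_matrix();h=np.array(st["tool_pos"]);h[2]=.030+.027
g=h+.135*M[:,0];g[2]=.06
print(proj(s,g),proj(t,g)); 
for n,i in(("w",s),("t",t)):
    p=proj(i,g)[0].astype(int);r=(70,40) if n=="w" else (25,20);y0=max(p[1]-r[0],0);x0=p[0]-r[1]
    im=cv2.cvtColor(i["img"],cv2.COLOR_RGB2HSV)[y0:p[1]+r[0],x0:p[0]+r[1]]
    m=((im[...,1]<45)).astype(np.uint8);n_,l,stt,c=cv2.connectedComponentsWithStats(m)
    k=1+stt[1:,4].argmax();print(n,stt[k]+[x0,y0,0,0,0],c[k]+[x0,y0])
E
```

```text
[ 0.47146942 -0.14261958  0.03394969] 0.24193025574401233 54.78662334848195 [-0.30626119 -0.40315395 -4.33920757] [[0.208, 0.978, 0.002], [0.978, -0.208, -0.0], [-0.0, 0.002, -1.0]]
[[284.49082981 -71.77052632]] [[295.37242548 239.1259125 ]]
w [  244     0    80   419 24010] [283.66397334 233.40266556]
t [284 232  31  16 320] [296.275   239.90625]
```

The boat is lifted (4.3 N) and lies as expected. I'll raise it and swing it towards the slot.

Emit:
{"name": "send_rows", "arguments": {"motion": [{"x":0,"y":0,"z":-1,"rx":0,"ry":0,"rz":0,"jaw":1.5},{"x":0,"y":0,"z":-1.6,"rx":0,"ry":0,"rz":0,"jaw":1.5},{"x":0,"y":0,"z":-1,"rx":0,"ry":0,"rz":0.05,"jaw":1.5},{"x":0,"y":0,"z":0,"rx":0,"ry":0,"rz":0.1,"jaw":1.5},{"x":0,"y":0,"z":0,"rx":0,"ry":0,"rz":0.1,"jaw":1.5}]}}

```text
clock: 12.15
tool_pos: [0.4711, -0.1424, 0.0696]
eef_rot: [0.851, 0.525, 0.0, 0.0]
contact_force: [-0.4, 0.1, -4.0]
opening: 0.249
finger_force: 54.8
```

Emit:
{"name": "send_rows", "arguments": {"motion": [{"x":0,"y":0,"z":0,"rx":0,"ry":0,"rz":0.1,"jaw":1.5},{"x":0,"y":0,"z":0,"rx":0,"ry":0,"rz":0.1,"jaw":1.5},{"x":0,"y":0,"z":0,"rx":0,"ry":0,"rz":0.1,"jaw":1.5},{"x":0,"y":0,"z":0,"rx":0,"ry":0,"rz":0.1,"jaw":1.5},{"x":0,"y":0,"z":0,"rx":0,"ry":0,"rz":0.1,"jaw":1.5}]}}

```text
clock: 12.65
tool_pos: [0.4708, -0.1422, 0.0692]
eef_rot: [0.955, 0.298, 0.0, -0.0]
contact_force: [0.1, 0.3, -2.6]
opening: 0.242
finger_force: 54.8
```

Emit:
{"name": "send_rows", "arguments": {"motion": [{"x":0,"y":0,"z":0,"rx":0,"ry":0,"rz":0.1,"jaw":1.5},{"x":0,"y":0,"z":0,"rx":0,"ry":0,"rz":0.1,"jaw":1.5},{"x":0,"y":0,"z":0,"rx":0,"ry":0,"rz":0.1,"jaw":1.5},{"x":0,"y":0,"z":0,"rx":0,"ry":0,"rz":0.1,"jaw":1.5},{"x":0,"y":0,"z":0,"rx":0,"ry":0,"rz":0.1,"jaw":1.5}]}}

```text
clock: 13.15
tool_pos: [0.4709, -0.142, 0.0692]
eef_rot: [0.999, 0.053, 0.0, -0.0]
contact_force: [0.2, -0.7, -3.4]
opening: 0.245
finger_force: 54.8
```

```bash
python3 - <<'E'
from plant import *
from h import *
st=get_state();print(delta(st,[.46,-.1355,.0695],R.from_matrix(np.diag([1.,-1,-1]))),st["tool_pos"],st["contact_force"],st["q"].round(2))
E
```

```text
(array([-1.01, -0.76, -0.03]), array([-0.001, -0.   ,  0.105])) [ 0.47087678 -0.14196078  0.06918246] [ 0.18570293 -0.65659291 -3.39276013] [ 0.01  0.82  0.32  2.1  -0.77  0.34 -0.49]
```

Emit:
{"name": "send_rows", "arguments": {"motion": [{"x":-1,"y":-0.76,"z":0,"rx":0,"ry":0,"rz":0.055,"jaw":1.5},{"x":0,"y":0,"z":0,"rx":0,"ry":0,"rz":0.05,"jaw":1.5},{"x":0,"y":0,"z":0,"rx":0,"ry":0,"rz":0,"jaw":1.5},{"x":0,"y":0,"z":0,"rx":0,"ry":0,"rz":0,"jaw":1.5},{"x":0,"y":0,"z":0,"rx":0,"ry":0,"rz":0,"jaw":1.5}]}}

```text
clock: 13.65
tool_pos: [0.4606, -0.1362, 0.069]
eef_rot: [1.0, 0.003, 0.0, 0.0]
contact_force: [0.4, 0.3, -3.7]
opening: 0.247
finger_force: 54.8
```

```bash
python3 - <<'E'
from plant import *
from h import *
import pickle
st=get_state();print(delta(st,[.46,-.1355,.0695],R.from_matrix(np.diag([1.,-1,-1]))),st["tool_pos"],st["contact_force"],st["q"].round(2))
s=snapshot("scene");t=snapshot("top");w=snapshot("wrist");pickle.dump((s,t,w),open("s7.pkl","wb"))
a=cv2.resize(s["img"][190:290,310:443],(800,600),interpolation=cv2.INTER_CUBIC)
b=w["img"]
o=np.zeros((600,800,3),np.uint8);o[:300,:400]=cv2.resize(a,(400,300));o[:300,400:]=cv2.resize(b,(400,300));o[300:,:400]=cv2.resize(t["img"][150:270,270:430],(400,300),interpolation=cv2.INTER_CUBIC)
cv2.imwrite("pics/m7.png",o[...,::-1])
g=st["tool_pos"]+[.135,0,.019];print("gutter",proj(s,g),proj(w,g),proj(t,g))
E
```

```text
(array([-0.06, -0.07, -0.05]), array([ 0.   , -0.001,  0.007])) [ 0.46064922 -0.13623253  0.06898359] [ 0.37769863  0.29715428 -3.72951849] [ 0.    0.82  0.32  2.13 -0.82  0.31 -0.54]
gutter [[359.91838843 244.44363146]] [[289.60489952 -64.36829566]] [[331.89088101 209.69640398]]
```

View pics/m7.png

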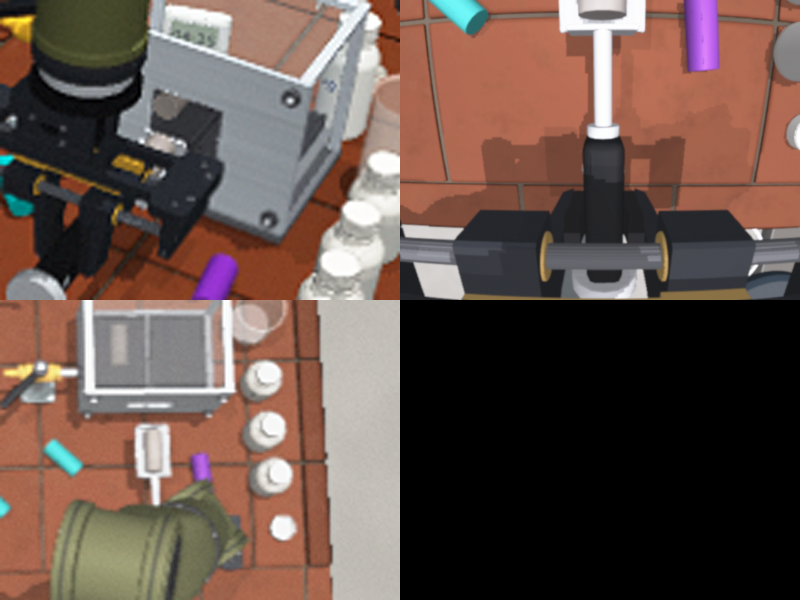

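m7: the boat is level in front of the slot (gutter in top view at px ~331,210), the lever stands at 45°, and the plug is in the gutter. I'll check the lateral and vertical fit numerically.

```bash
python3 - <<'E'
from h import *
import pickle
s,t,w=pickle.load(open("s7.pkl","rb"))
np.set_printoptions(precision=4,suppress=True)
def blob(i,x0,y0,x1,y1,sat,vmin):
    h=cv2.cvtColor(i["img"],cv2.COLOR_RGB2HSV)[y0:y1,x0:x1];m=((h[...,1]<sat)&(h[...,2]>vmin)).astype(np.uint8)
    n,l,st,c=cv2.connectedComponentsWithStats(m);k=1+st[1:,4].argmax();return m,l==k,st[k]+[x0,y0,0,0,0],c[k]+[x0,y0]
m,L,stt,c=blob(t,318,197,346,232,70,120);print(stt,c)
for y in range(L.shape[0]):
    x=np.nonzero(L[y])[0]
    if len(x): p=onz(t,(318+(x.min()+x.max())/2,197+y),.088);print(197+y,len(x),p[:2],end=" | ")
print()
# rod & handle line in wrist
g=w["img"].astype(int)
for y in (60,90,120,150,165):
    h=cv2.cvtColor(w["img"],cv2.COLOR_RGB2HSV)[y,240:330];x=np.nonzero(h[:,1]<70)[0]+240
    print(y,x.min(),x.max(),onz(w,((x.min()+x.max())/2,y),.088)[:2])
# slot edges: scene, original unobstructed image
d=pickle.load(open("s0.pkl","rb"))["scene"]["img"].astype(int).sum(2)
for y in (225,232,238): print(y,list(d[y,355:392]))
for x in (368,375): print(x,list(d[212:250,x]))
E
```

```text
[324 199  15  33 352] [330.7273 211.6818]
199 10 [ 0.6327 -0.1327] | 200 14 [ 0.6292 -0.1326] | 201 14 [ 0.6258 -0.1325] | 202 14 [ 0.6223 -0.1324] | 203 14 [ 0.6188 -0.1323] | 204 14 [ 0.6154 -0.1321] | 205 14 [ 0.6119 -0.132 ] | 206 14 [ 0.6085 -0.1319] | 207 14 [ 0.605  -0.1318] | 208 14 [ 0.6016 -0.1317] | 209 14 [ 0.5981 -0.1316] | 210 14 [ 0.5947 -0.1314] | 211 14 [ 0.5912 -0.1313] | 212 14 [ 0.5878 -0.1312] | 213 14 [ 0.5844 -0.1311] | 214 14 [ 0.5809 -0.131 ] | 215 15 [ 0.5775 -0.1326] | 216 15 [ 0.574  -0.1325] | 217 15 [ 0.5706 -0.1323] | 218 15 [ 0.5672 -0.1322] | 219 15 [ 0.5637 -0.1321] | 220 13 [ 0.5603 -0.132 ] | 221 7 [ 0.557  -0.1268] | 222 4 [ 0.5534 -0.1335] | 223 4 [ 0.55   -0.1333] | 224 4 [ 0.5466 -0.1332] | 225 4 [ 0.5432 -0.1331] | 226 4 [ 0.5397 -0.133 ] | 227 4 [ 0.5363 -0.1329] | 228 4 [ 0.5329 -0.1328] | 229 3 [ 0.5295 -0.1343] | 230 3 [ 0.5261 -0.1342] | 231 3 [ 0.5227 -0.1341] | 
60 270 297 [ 0.5532 -0.1344]
90 270 296 [ 0.5425 -0.1342]
120 271 296 [ 0.5316 -0.1345]
150 271 296 [ 0.5202 -0.1345]
165 271 296 [ 0.5144 -0.1346]
225 [np.int64(410), np.int64(
[... 2100 characters left out ...]
364), np.int64(393), np.int64(395), np.int64(395), np.int64(400), np.int64(397), np.int64(396), np.int64(409), np.int64(393)]
375 [np.int64(394), np.int64(403), np.int64(406), np.int64(399), np.int64(395), np.int64(410), np.int64(398), np.int64(404), np.int64(398), np.int64(390), np.int64(417), np.int64(385), np.int64(174), np.int64(124), np.int64(132), np.int64(136), np.int64(142), np.int64(134), np.int64(127), np.int64(134), np.int64(140), np.int64(132), np.int64(153), np.int64(147), np.int64(117), np.int64(129), np.int64(130), np.int64(131), np.int64(135), np.int64(311), np.int64(614), np.int64(424), np.int64(386), np.int64(385), np.int64(397), np.int64(398), np.int64(409), np.int64(410)]
```

```bash
python3 - <<'E'
from h import *
import pickle
s,t,w=pickle.load(open("s7.pkl","rb"));s0=pickle.load(open("s0.pkl","rb"))["scene"]
H=np.array([.4606,-.1362,.066]) # origin: underside below handle
for n,q in dict(plugFrontTop=[.163,0,.035],plugFrontR=[.163,-.0125,.0225],frontR_top=[.171,-.023,.030],frontR_bot=[.171,-.023,.012],rearR=[.099,-.023,.03]).items(): print(n,proj(s,H+q)[0].round(1),"1cm up",proj(s,H+q+[0,0,.01])[0].round(1))
dd=np.abs(s["img"].astype(int)-s0["img"].astype(int)).sum(2)
g=s["img"].astype(int).sum(2)//3
print("x",list(range(358,380)))
for y in range(230,254): print(y,g[y,358:380].tolist(),''.join('#' if v>60 else '.' for v in dd[y,358:380]))
E
```

```text
plugFrontTop [365.4 234.2] 1cm up [365.8 230.8]
plugFrontR [369.6 240.1] 1cm up [370.  236.7]
frontR_top [375.3 237.3] 1cm up [375.8 234. ]
frontR_bot [374.4 243.3] 1cm up [374.9 240. ]
rearR [362.6 253. ] 1cm up [363.  249.6]
x [358, 359, 360, 361, 362, 363, 364, 365, 366, 367, 368, 369, 370, 371, 372, 373, 374, 375, 376, 377, 378, 379]
230 [147, 154, 74, 54, 56, 55, 48, 48, 50, 49, 50, 51, 51, 52, 47, 51, 50, 53, 51, 50, 50, 60] ......................
231 [152, 141, 57, 53, 58, 51, 50, 49, 51, 52, 53, 51, 51, 48, 51, 51, 53, 52, 50, 53, 59, 47] ......................
232 [177, 161, 60, 51, 46, 51, 52, 50, 51, 52, 50, 51, 52, 52, 52, 51, 52, 52, 49, 56, 51, 43] ##....................
233 [205, 229, 125, 68, 70, 49, 47, 47, 50, 48, 51, 53, 52, 52, 51, 50, 50, 50, 60, 52, 48, 51] #####.................
234 [142, 132, 194, 148, 148, 101, 91, 61, 43, 46, 46, 49, 52, 52, 51, 51, 46, 58, 52, 43, 48, 60] .######...............
235 [145, 117, 138, 161, 180, 183, 201, 131, 94, 101, 56, 42, 45, 48, 50, 53, 57, 54, 44, 47, 60, 54] ..########............
236 [136, 135, 158, 177, 181, 187, 190, 
[... 1426 characters left out ...]
[113, 86, 103, 107, 105, 197, 148, 38, 42, 45, 42, 43, 42, 45, 45, 44, 44, 41, 44, 45, 71, 100] ######.###############
249 [83, 69, 97, 93, 106, 100, 35, 42, 43, 44, 43, 43, 46, 44, 43, 45, 45, 42, 43, 46, 55, 77] ######################
250 [65, 65, 64, 68, 63, 52, 43, 46, 47, 44, 42, 44, 41, 43, 44, 42, 43, 44, 43, 46, 46, 46] ######################
251 [45, 58, 55, 59, 47, 41, 41, 42, 45, 46, 43, 45, 46, 45, 48, 44, 44, 42, 46, 44, 48, 46] ######################
252 [45, 44, 44, 41, 44, 40, 41, 45, 43, 44, 44, 45, 44, 46, 43, 42, 44, 43, 44, 43, 43, 32] ######################
253 [40, 39, 45, 45, 44, 45, 43, 44, 44, 44, 44, 45, 44, 45, 44, 43, 43, 46, 44, 43, 37, 21] ######################
```

```bash
python3 - <<'E'
from h import *
import pickle
s,t,w=pickle.load(open("s7.pkl","rb"));d=pickle.load(open("s0.pkl","rb"));S,T=d["scene"],d["top"]
c1=lambda p:(250+(p[0]+.5)/3.75-.5,165+(p[1]+.5)/3.75-.5)
c2=lambda p:(250+(p[0]+.5)/4-.5,130+(p[1]+.5)/4-.5)
print("rest FL?",tri((S,c1((100,392))),(T,c2((137,465)))));print("rest",tri((S,c1((137,353))),(T,c2((144,414)))))
print("now R",tri((s,(371.5,237.5)),(t,(338,199))));print("now L",tri((s,(358.5,232.8)),(t,(324,199))))
y=-.138
for z in (.09,.1): print(z,onz(s,(371.5,237.5),z),onz(s,(358.5,232.8),z))
print("plug front end px",)
E
```

```text
rest FL? (array([0.48056389, 0.02741196, 0.01716766]), [0.0011130745564278746, 0.0011130745564278052])
rest (array([0.52326433, 0.02276749, 0.02312127]), [0.0017442522473911759, 0.001744252247391137])
now R (array([ 0.6293205 , -0.15423076,  0.09534417]), [0.0035416228562720684, 0.003541622856272121])
now L (array([ 0.63388082, -0.1120735 ,  0.08907175]), [0.00193780769419606, 0.0019378076941960456])
0.09 [ 0.63376793 -0.14899786  0.09      ] [ 0.63402115 -0.11405429  0.09      ]
0.1 [ 0.62073334 -0.15363787  0.1       ] [ 0.62098292 -0.11919776  0.1       ]
plug front end px
```

The boat sits about 3 mm left of the slot's middle and its height is fine. I'll correct that, then check before inserting.

Emit:
{"name": "send_rows", "arguments": {"motion": [{"x":0,"y":0.28,"z":0.15,"rx":0,"ry":0,"rz":0.006,"jaw":1.5},{"x":0,"y":0,"z":0,"rx":0,"ry":0,"rz":0,"jaw":1.5},{"x":0.5,"y":0,"z":0,"rx":0,"ry":0,"rz":0,"jaw":1.5},{"x":1,"y":0,"z":0,"rx":0,"ry":0,"rz":0,"jaw":1.5},{"x":1,"y":0,"z":0,"rx":0,"ry":0,"rz":0,"jaw":1.5}]}}

```text
clock: 14.3
tool_pos: [0.4863, -0.1387, 0.0674]
eef_rot: [1.0, 0.0, 0.0, -0.0]
contact_force: [0.1, -0.3, -4.4]
opening: 0.24
finger_force: 54.8
```

```bash
python3 - <<'E'
from plant import *
from h import *
import pickle
st=get_state();print(delta(st,[.5905,-.139,.0675],R.from_matrix(np.diag([1.,-1,-1]))),st["tool_pos"],st["contact_force"],st["q"].round(2))
t=snapshot("top")
im=t["img"];h=cv2.cvtColor(im,cv2.COLOR_RGB2HSV)
for y in range(194,214,2):
    x=np.nonzero((h[y,318:348,1]<70)&(h[y,318:348,2]>120))[0]+318
    if len(x): print(y,x.min(),x.max(),onz(t,((x.min()+x.max())/2,y),.088)[:2].round(4))
g=im.astype(int).sum(2)//3
for y in (160,170): print(y,g[y,298:312].tolist(),g[y,354:368].tolist())
E
```

```text
(array([10.42,  0.04,  0.  ]), array([-0.   , -0.001,  0.001])) [ 0.48634134 -0.13871996  0.0674383 ] [ 0.07832929 -0.29799206 -4.40547688] [-0.03  0.84  0.37  2.06 -0.8   0.38 -0.58]
194 319 347 [ 0.6499 -0.1419]
196 324 338 [ 0.6431 -0.1348]
198 324 338 [ 0.6361 -0.1346]
200 324 338 [ 0.6292 -0.1343]
202 325 338 [ 0.6222 -0.1358]
204 325 338 [ 0.6153 -0.1356]
206 325 338 [ 0.6084 -0.1353]
208 325 338 [ 0.6015 -0.1351]
210 325 338 [ 0.5946 -0.1349]
212 325 338 [ 0.5877 -0.1346]
160 [89, 87, 100, 119, 126, 165, 244, 250, 243, 162, 133, 135, 136, 133] [174, 146, 141, 129, 142, 237, 249, 248, 235, 195, 193, 194, 193, 194]
170 [88, 83, 89, 118, 126, 145, 241, 250, 248, 216, 141, 131, 132, 134] [188, 160, 149, 146, 148, 182, 247, 251, 237, 134, 89, 89, 83, 75]
```

Emit:
{"name": "send_rows", "arguments": {"motion": [{"x":0.7,"y":0,"z":0,"rx":0,"ry":0,"rz":0,"jaw":1.5},{"x":1.4,"y":0,"z":0,"rx":0,"ry":0,"rz":0,"jaw":1.5},{"x":1.5,"y":0,"z":0,"rx":0,"ry":0,"rz":0,"jaw":1.5},{"x":1.5,"y":0,"z":0,"rx":0,"ry":0,"rz":0,"jaw":1.5},{"x":1.5,"y":0,"z":0,"rx":0,"ry":0,"rz":0,"jaw":1.5}]}}

```text
clock: 14.85
tool_pos: [0.5517, -0.1384, 0.0673]
eef_rot: [1.0, 0.0, -0.0, -0.0]
contact_force: [0.1, 0.1, -3.5]
opening: 0.245
finger_force: 54.8
```

Emit:
{"name": "send_rows", "arguments": {"motion": [{"x":1.5,"y":0,"z":0,"rx":0,"ry":0,"rz":0,"jaw":1.5},{"x":1.4,"y":0,"z":0,"rx":0,"ry":0,"rz":0,"jaw":1.5},{"x":0.9,"y":0,"z":0,"rx":0,"ry":0,"rz":0,"jaw":1.5},{"x":0,"y":0,"z":0,"rx":0,"ry":0,"rz":0,"jaw":1.5},{"x":0,"y":0,"z":0,"rx":0,"ry":0,"rz":0,"jaw":1.5}]}}

```text
clock: 15.35
tool_pos: [0.5882, -0.1386, 0.0671]
eef_rot: [1.0, 0.0, -0.001, -0.0]
contact_force: [-0.8, 0.2, -3.2]
opening: 0.24
finger_force: 54.8
```

```bash
python3 - <<'E'
from plant import *
from h import *
st=get_state();print(st["tool_pos"],st["contact_force"],st["moment"],st["q"].round(2),st["eef_rot"].round(4))
t=snapshot("top");im=t["img"];g=im.astype(int).sum(2)//3
p=proj(t,np.array(st["tool_pos"])+[.135,0,.02])[0];print(p)
for y in range(165,185,2): print(y,g[y,308:360].tolist())
E
```

```text
[ 0.58821837 -0.13864225  0.06713781] [-0.83437622  0.18001534 -3.24038034] [-0.02884985  0.37133811 -0.00266331] [-0.12  0.94  0.5   1.76 -0.73  0.63 -0.75] [ 1.e+00  2.e-04 -7.e-04 -1.e-04]
[331.2824956  173.09902165]
165 [134, 130, 134, 131, 133, 134, 149, 167, 172, 182, 182, 180, 159, 135, 135, 166, 195, 204, 201, 181, 166, 171, 168, 175, 177, 182, 198, 206, 176, 139, 134, 133, 133, 134, 131, 135, 134, 130, 133, 130, 130, 134, 126, 133, 183, 204, 179, 152, 150, 139, 138, 220]
167 [132, 131, 133, 133, 131, 132, 148, 166, 174, 181, 182, 176, 159, 138, 131, 150, 185, 204, 183, 161, 161, 169, 174, 178, 173, 173, 190, 204, 181, 142, 131, 131, 132, 132, 131, 136, 132, 134, 131, 134, 135, 133, 128, 136, 184, 207, 185, 156, 146, 145, 150, 213]
169 [139, 133, 132, 135, 134, 131, 152, 166, 178, 182, 183, 175, 160, 136, 134, 146, 184, 203, 185, 162, 159, 171, 176, 179, 177, 174, 191, 207, 187, 151, 131, 133, 133, 133, 136, 132, 135, 133, 134, 131, 136, 134, 131, 139, 184, 206, 184, 161, 147, 148, 149, 183]
171 [138, 134, 133, 133, 135, 129, 147, 164, 173, 177, 180, 174, 159, 137, 131, 141, 
[... 1061 characters left out ...]
, 211, 205, 182, 160, 167, 174, 177, 173, 171, 181, 201, 210, 181, 132, 122, 102, 101, 114, 108, 97, 96, 105, 114, 109, 101, 96, 114, 151, 188, 197, 174, 152, 152, 147, 156]
181 [142, 126, 133, 132, 133, 132, 133, 135, 134, 135, 134, 134, 132, 132, 133, 135, 181, 210, 207, 190, 164, 154, 152, 149, 149, 160, 176, 196, 204, 165, 120, 123, 127, 117, 100, 93, 105, 115, 110, 97, 92, 104, 113, 108, 132, 180, 197, 175, 150, 149, 147, 150]
183 [140, 125, 124, 127, 125, 122, 123, 122, 126, 125, 127, 125, 122, 126, 126, 123, 165, 189, 210, 227, 215, 202, 207, 208, 197, 192, 189, 163, 136, 132, 133, 126, 110, 106, 120, 125, 114, 100, 100, 119, 132, 129, 127, 120, 114, 110, 128, 132, 136, 140, 133, 137]
```

The boat is wholly inside and level with the plug in it (top columns 324–337, rear wall at row 183). I'll start rolling it to the right about the rod's line, then check.

Emit:
{"name": "send_rows", "arguments": {"motion": [{"x":0,"y":0,"z":0,"rx":0,"ry":0,"rz":0,"jaw":1.5},{"x":0,"y":-0.19,"z":-0.01,"rx":0.1,"ry":0,"rz":0,"jaw":1.5},{"x":0,"y":-0.19,"z":-0.01,"rx":0.1,"ry":0,"rz":0,"jaw":1.5},{"x":0,"y":0,"z":0,"rx":0,"ry":0,"rz":0,"jaw":1.5},{"x":0,"y":0,"z":0,"rx":0,"ry":0,"rz":0,"jaw":1.5}]}}

```text
clock: 15.9
tool_pos: [0.5885, -0.136, 0.0677]
eef_rot: [0.995, -0.001, -0.0, -0.099]
contact_force: [-0.6, 1.0, -4.6]
opening: 0.245
finger_force: 54.8
```

```bash
python3 - <<'E'
from plant import *
from h import *
st=get_state();r=R.from_quat(st["eef_rot"]);print(st["tool_pos"],"rod",st["tool_pos"]+r.apply([0,0,-.019]),st["contact_force"],st["q"].round(2),(R.from_matrix(np.diag([1.,-1,-1])).inv()*r).as_rotvec().round(3))
E
```

```text
[ 0.58852252 -0.13601077  0.06774988] rod [ 0.58852297 -0.13975502  0.08637729] [-0.64908083  1.02752681 -4.59038723] [ 0.05  0.94  0.38  1.71 -0.77  0.75 -0.65] [ 0.198 -0.     0.002]
```

Emit:
{"name": "send_rows", "arguments": {"motion": [{"x":0,"y":-0.19,"z":-0.01,"rx":0.1,"ry":0,"rz":0,"jaw":1.5},{"x":0,"y":-0.19,"z":-0.01,"rx":0.1,"ry":0,"rz":0,"jaw":1.5},{"x":0,"y":-0.19,"z":-0.01,"rx":0.1,"ry":0,"rz":0,"jaw":1.5},{"x":0,"y":-0.19,"z":-0.01,"rx":0.1,"ry":0,"rz":0,"jaw":1.5},{"x":0,"y":-0.19,"z":-0.01,"rx":0.1,"ry":0,"rz":0,"jaw":1.5}]}}

```text
clock: 16.4
tool_pos: [0.5895, -0.1252, 0.072]
eef_rot: [0.939, 0.001, -0.0, -0.343]
contact_force: [0.5, 0.4, -3.3]
opening: 0.242
finger_force: 54.8
```

Emit:
{"name": "send_rows", "arguments": {"motion": [{"x":0,"y":0,"z":0,"rx":0,"ry":0,"rz":0,"jaw":1.5},{"x":0,"y":0,"z":0,"rx":0,"ry":0,"rz":0,"jaw":1.5},{"x":0,"y":0,"z":0,"rx":0,"ry":0,"rz":0,"jaw":1.5},{"x":0,"y":0,"z":0,"rx":0,"ry":0,"rz":0,"jaw":1.5},{"x":0,"y":0,"z":0,"rx":0,"ry":0,"rz":0,"jaw":1.5}]}}

```text
clock: 16.9
tool_pos: [0.5895, -0.1253, 0.0726]
eef_rot: [0.94, 0.001, 0.0, -0.343]
contact_force: [0.6, 0.3, -3.0]
opening: 0.248
finger_force: 54.8
```

```bash
python3 - <<'E'
from plant import *
from h import *
st=get_state();r=R.from_quat(st["eef_rot"]);print(st["tool_pos"],"rod",st["tool_pos"]+r.apply([0,0,-.019]),st["contact_force"],st["q"].round(2),(R.from_matrix(np.diag([1.,-1,-1])).inv()*r).as_rotvec().round(3))
t=snapshot("top");g=t["img"].astype(int).sum(2)//3
for y in range(157,187,3): print(y,g[y,308:360:2].tolist())
print(proj(t,[[.739,-.1775,.063],[.725,-.1775,.063]]))
E
```

```text
[ 0.5895022  -0.12530687  0.0725584 ] rod [ 0.5895178  -0.13753544  0.08710013] [ 0.63802139  0.34873168 -3.01426332] [ 0.38  1.07  0.16  1.5  -0.84  1.15 -0.49] [ 0.699  0.    -0.002]
157 [123, 121, 116, 116, 119, 116, 120, 121, 121, 117, 166, 130, 125, 124, 125, 123, 119, 126, 127, 128, 132, 123, 195, 178, 150, 158]
160 [134, 137, 134, 150, 176, 176, 156, 133, 134, 132, 167, 135, 135, 136, 135, 134, 132, 137, 136, 134, 137, 126, 197, 181, 148, 145]
163 [133, 135, 135, 149, 176, 182, 159, 132, 181, 167, 168, 172, 193, 155, 132, 133, 139, 137, 136, 137, 139, 128, 194, 181, 148, 140]
166 [138, 134, 135, 155, 179, 186, 164, 142, 189, 179, 210, 207, 213, 140, 147, 153, 142, 137, 138, 137, 135, 127, 191, 184, 152, 149]
169 [141, 137, 137, 152, 184, 187, 163, 136, 202, 178, 208, 209, 212, 145, 175, 182, 165, 136, 137, 134, 135, 136, 190, 190, 150, 152]
172 [146, 139, 134, 147, 176, 179, 161, 136, 215, 180, 208, 211, 212, 147, 176, 186, 167, 137, 139, 136, 136, 135, 170, 193, 155, 149]
175 [141, 137, 135, 148, 162, 158, 157, 140, 200, 185, 206, 211, 212, 157, 175, 183, 176, 137, 137, 138, 134, 136, 171, 203, 139, 134]
178 [145, 137, 136, 137, 135, 141, 136, 137, 193, 179, 204, 212, 214, 162, 171, 182, 173, 136, 135, 136, 136, 135, 169, 213, 153, 150]
181 [146, 135, 138, 136, 138, 138, 137, 133, 175, 187, 210, 212, 213, 165, 169, 184, 175, 136, 134, 135, 137, 136, 159, 206, 156, 151]
184 [127, 101, 100, 98, 101, 98, 99, 98, 101, 97, 124, 177, 160, 120, 108, 112, 110, 114, 112, 108, 109, 108, 135, 193, 127, 140]
[[341.38211102 169.95345146]
 [341.5319872  173.87214502]]
```

The plug has rolled off (top about 338,174) and lies in the right-hand tray. I'll roll the boat back level.

Emit:
{"name": "send_rows", "arguments": {"motion": [{"x":0,"y":0.19,"z":-0.01,"rx":-0.1,"ry":0,"rz":0,"jaw":1.5},{"x":0,"y":0.19,"z":-0.01,"rx":-0.1,"ry":0,"rz":0,"jaw":1.5},{"x":0,"y":0.19,"z":-0.01,"rx":-0.1,"ry":0,"rz":0,"jaw":1.5},{"x":0,"y":0.19,"z":-0.01,"rx":-0.1,"ry":0,"rz":0,"jaw":1.5},{"x":0,"y":0.19,"z":-0.01,"rx":-0.1,"ry":0,"rz":0,"jaw":1.5}]}}

```text
clock: 17.45
tool_pos: [0.5894, -0.1345, 0.0687]
eef_rot: [0.995, 0.0, 0.001, -0.098]
contact_force: [-0.1, -0.2, -3.7]
opening: 0.245
finger_force: 54.8
```

Emit:
{"name": "send_rows", "arguments": {"motion": [{"x":0,"y":0.19,"z":-0.01,"rx":-0.1,"ry":0,"rz":0,"jaw":1.5},{"x":0,"y":0.19,"z":-0.01,"rx":-0.1,"ry":0,"rz":0,"jaw":1.5},{"x":0,"y":0,"z":0,"rx":0,"ry":0,"rz":0,"jaw":1.5},{"x":0,"y":0,"z":0,"rx":0,"ry":0,"rz":0,"jaw":1.5},{"x":0,"y":0,"z":0,"rx":0,"ry":0,"rz":0,"jaw":1.5}]}}

```text
clock: 17.95
tool_pos: [0.5888, -0.1405, 0.0677]
eef_rot: [1.0, -0.001, 0.0, -0.0]
contact_force: [0.7, -0.0, -3.0]
opening: 0.246
finger_force: 54.8
```

```bash
python3 - <<'E'
from plant import *
from h import *
st=get_state();r=R.from_quat(st["eef_rot"]);print(st["tool_pos"],st["contact_force"],st["q"].round(2))
print("to straight",delta(st,[.5885,-.1388,.067],R.from_matrix(np.diag([1.,-1,-1]))))
t=snapshot("top");g=t["img"].astype(int).sum(2)//3
for y in range(157,187,3): print(y,g[y,308:360:2].tolist())
print(onz(t,(338,174),.051),onz(t,(317,166),.051))
E
```

```text
[ 0.58877571 -0.14047107  0.06765982] [ 0.72980425 -0.02338674 -2.99668333] [-0.11  0.94  0.5   1.76 -0.72  0.63 -0.76]
to straight (array([-0.03, -0.17,  0.07]), array([-0.001, -0.   , -0.002]))
157 [121, 117, 116, 112, 113, 113, 115, 122, 120, 115, 161, 128, 119, 124, 121, 121, 116, 122, 123, 123, 127, 123, 191, 170, 148, 153]
160 [130, 134, 133, 148, 174, 174, 154, 133, 131, 131, 163, 130, 131, 128, 132, 131, 132, 131, 133, 131, 134, 121, 192, 173, 141, 143]
163 [132, 133, 129, 148, 176, 179, 157, 131, 144, 186, 240, 228, 227, 206, 188, 134, 133, 131, 136, 137, 134, 123, 191, 178, 149, 137]
166 [134, 132, 131, 149, 175, 178, 161, 129, 187, 207, 205, 207, 204, 204, 208, 140, 143, 149, 138, 134, 135, 127, 183, 181, 146, 146]
169 [138, 132, 132, 146, 176, 184, 162, 132, 168, 205, 204, 204, 203, 204, 208, 149, 171, 177, 153, 134, 133, 134, 183, 188, 150, 146]
172 [142, 131, 134, 146, 172, 180, 160, 132, 164, 202, 206, 204, 203, 205, 206, 155, 175, 181, 157, 131, 132, 134, 166, 184, 152, 144]
175 [141, 134, 132, 145, 158, 156, 154, 132, 155, 205, 207, 204, 206, 205, 209, 161, 178, 182, 152, 114, 104, 118, 170, 200, 137, 129]
178 [141, 132, 135, 134, 134, 134, 131, 131, 146, 197, 204, 206, 206, 208, 206, 166, 170, 121, 113, 100, 104, 107, 157, 206, 151, 151]
181 [140, 133, 130, 133, 136, 132, 133, 135, 135, 208, 201, 201, 205, 206, 208, 154, 126, 106, 97, 113, 95, 110, 111, 167, 151, 147]
184 [122, 96, 98, 99, 97, 101, 92, 98, 97, 111, 136, 141, 191, 113, 129, 134, 105, 131, 117, 115, 124, 131, 124, 115, 102, 128]
[ 0.72730275 -0.16681393  0.051     ] [ 0.75739361 -0.09371206  0.051     ]
```

The plug has settled in mid-tray (top columns 338–345, centre 341.5 against the tray line at 341.4; x≈0.728). I'll recentre the boat and draw it out.

Emit:
{"name": "send_rows", "arguments": {"motion": [{"x":0,"y":-0.17,"z":0.05,"rx":0,"ry":0,"rz":0,"jaw":1.5},{"x":0,"y":0,"z":0,"rx":0,"ry":0,"rz":0,"jaw":1.5},{"x":-0.7,"y":0,"z":0,"rx":0,"ry":0,"rz":0,"jaw":1.5},{"x":-1.5,"y":0,"z":0,"rx":0,"ry":0,"rz":0,"jaw":1.5},{"x":-1.5,"y":0,"z":0,"rx":0,"ry":0,"rz":0,"jaw":1.5}]}}

```text
clock: 18.5
tool_pos: [0.5511, -0.1373, 0.0669]
eef_rot: [1.0, 0.0, -0.0, -0.0]
contact_force: [-0.8, 0.0, -3.8]
opening: 0.245
finger_force: 54.8
```

Emit:
{"name": "send_rows", "arguments": {"motion": [{"x":-1.5,"y":0,"z":0,"rx":0,"ry":0,"rz":0,"jaw":1.5},{"x":-1.5,"y":0,"z":0,"rx":0,"ry":0,"rz":0,"jaw":1.5},{"x":-1.5,"y":0,"z":0,"rx":0,"ry":0,"rz":0,"jaw":1.5},{"x":-1.5,"y":0,"z":0,"rx":0,"ry":0,"rz":0,"jaw":1.5},{"x":-1.5,"y":0,"z":0,"rx":0,"ry":0,"rz":0,"jaw":1.5}]}}

```text
clock: 19.0
tool_pos: [0.476, -0.1374, 0.0672]
eef_rot: [1.0, 0.0, 0.0, 0.0]
contact_force: [-0.8, 0.1, -3.6]
opening: 0.243
finger_force: 54.8
```

Emit:
{"name": "send_rows", "arguments": {"motion": [{"x":-0.7,"y":0.3,"z":0,"rx":0,"ry":0,"rz":0,"jaw":1.5},{"x":0,"y":0,"z":0,"rx":0,"ry":0,"rz":0,"jaw":1.5},{"x":0,"y":0,"z":0,"rx":0,"ry":0,"rz":-0.06,"jaw":1.5},{"x":0,"y":0,"z":0,"rx":0,"ry":0,"rz":-0.1,"jaw":1.5},{"x":0,"y":0,"z":0,"rx":0,"ry":0,"rz":-0.1,"jaw":1.5}]}}

```text
clock: 19.5
tool_pos: [0.4714, -0.1404, 0.067]
eef_rot: [0.991, 0.132, 0.001, 0.0]
contact_force: [-0.3, -0.1, -3.1]
opening: 0.246
finger_force: 54.8
```

Emit:
{"name": "send_rows", "arguments": {"motion": [{"x":0,"y":0,"z":0,"rx":0,"ry":0,"rz":-0.12,"jaw":1.5},{"x":0,"y":0,"z":0,"rx":0,"ry":0,"rz":-0.12,"jaw":1.5},{"x":0,"y":0,"z":0,"rx":0,"ry":0,"rz":-0.12,"jaw":1.5},{"x":0,"y":0,"z":0,"rx":0,"ry":0,"rz":-0.12,"jaw":1.5},{"x":0,"y":0,"z":0,"rx":0,"ry":0,"rz":-0.12,"jaw":1.5}]}}

```text
clock: 20.0
tool_pos: [0.4713, -0.1406, 0.067]
eef_rot: [0.908, 0.419, 0.001, 0.001]
contact_force: [0.0, 0.2, -3.2]
opening: 0.243
finger_force: 54.8
```

Emit:
{"name": "send_rows", "arguments": {"motion": [{"x":0,"y":0,"z":0,"rx":0,"ry":0,"rz":-0.12,"jaw":1.5},{"x":0,"y":0,"z":0,"rx":0,"ry":0,"rz":-0.12,"jaw":1.5},{"x":0,"y":0,"z":0,"rx":0,"ry":0,"rz":-0.12,"jaw":1.5},{"x":0,"y":0,"z":0,"rx":0,"ry":0,"rz":-0.1,"jaw":1.5},{"x":0,"y":0,"z":0,"rx":0,"ry":0,"rz":-0.04,"jaw":1.5}]}}

```text
clock: 20.5
tool_pos: [0.4711, -0.1406, 0.067]
eef_rot: [0.777, 0.63, 0.0, 0.001]
contact_force: [0.0, -0.6, -3.2]
opening: 0.246
finger_force: 54.8
```

```bash
python3 - <<'E'
from plant import *
from h import *
st=get_state();print(st["tool_pos"],st["contact_force"])
print(delta(st,[.4715,-.1426,.003],R.from_matrix(np.array([[.206,.978,0],[.978,-.206,0],[0,0,-1.]]))))
E
```

```text
[ 0.47113531 -0.14064735  0.06699145] [ 0.03861831 -0.6334768  -3.1628168 ]
(array([-0.18,  0.07,  6.4 ]), array([ 0.001,  0.   , -0.001]))
```

Now I'll lower it to the worktop.

Emit:
{"name": "send_rows", "arguments": {"motion": [{"x":0,"y":0,"z":1.5,"rx":0,"ry":0,"rz":0,"jaw":1.5},{"x":0,"y":0,"z":2,"rx":0,"ry":0,"rz":0,"jaw":1.5},{"x":0,"y":0,"z":1.5,"rx":0,"ry":0,"rz":0,"jaw":1.5},{"x":0,"y":0,"z":0.7,"rx":0,"ry":0,"rz":0,"jaw":1.5},{"x":0,"y":0,"z":0.3,"rx":0,"ry":0,"rz":0,"jaw":1.5}]}}

```text
clock: 21.0
tool_pos: [0.4703, -0.1403, 0.0064]
eef_rot: [0.778, 0.629, -0.0, -0.0]
contact_force: [-0.1, -0.3, -2.7]
opening: 0.247
finger_force: 54.8
```

Emit:
{"name": "send_rows", "arguments": {"motion": [{"x":0,"y":0,"z":0.2,"rx":0,"ry":0,"rz":0,"jaw":1.5},{"x":0,"y":0,"z":0.15,"rx":0,"ry":0,"rz":0,"jaw":1.5},{"x":0,"y":0,"z":0.0,"rx":0,"ry":0,"rz":0,"jaw":1.5},{"x":0,"y":0,"z":0,"rx":0,"ry":0,"rz":0,"jaw":1.5},{"x":0,"y":0,"z":0,"rx":0,"ry":0,"rz":0,"jaw":1.5}]}}

```text
clock: 21.5
tool_pos: [0.4703, -0.1402, 0.0038]
eef_rot: [0.777, 0.629, 0.0, 0.0]
contact_force: [-0.5, -0.1, -2.6]
opening: 0.246
finger_force: 54.8
```

Emit:
{"name": "send_rows", "arguments": {"motion": [{"x":0,"y":0,"z":0.1,"rx":0,"ry":0,"rz":0,"jaw":1.5},{"x":0,"y":0,"z":0.05,"rx":0,"ry":0,"rz":0,"jaw":1.5},{"x":0,"y":0,"z":0,"rx":0,"ry":0,"rz":0,"jaw":1.5},{"x":0,"y":0,"z":0,"rx":0,"ry":0,"rz":0,"jaw":2.6},{"x":0,"y":0,"z":0,"rx":0,"ry":0,"rz":0,"jaw":3.5}]}}

```text
clock: 22.0
tool_pos: [0.4703, -0.1402, 0.0022]
eef_rot: [0.777, 0.629, 0.0, 0.0]
contact_force: [-0.3, 0.2, -0.4]
opening: 0.364
finger_force: 0.0
```

Emit:
{"name": "send_rows", "arguments": {"motion": [{"x":0,"y":0,"z":0,"rx":0,"ry":0,"rz":0,"jaw":5},{"x":0,"y":0,"z":-0.5,"rx":0,"ry":0,"rz":0,"jaw":5},{"x":0,"y":0,"z":-3,"rx":0,"ry":0,"rz":0,"jaw":5},{"x":0,"y":0,"z":-5,"rx":0,"ry":0,"rz":0,"jaw":5},{"x":0,"y":0,"z":-5,"rx":0,"ry":0,"rz":0,"jaw":5}]}}

```text
clock: 22.5
tool_pos: [0.4692, -0.1399, 0.1382]
eef_rot: [0.778, 0.629, -0.001, -0.001]
contact_force: [0.5, 0.1, -0.4]
opening: 0.568
finger_force: 0.0
```

Emit:
{"name": "send_rows", "arguments": {"motion": [{"x":0,"y":0,"z":-4,"rx":0,"ry":0,"rz":0,"jaw":5},{"x":0,"y":0,"z":-2,"rx":0,"ry":0,"rz":0,"jaw":5},{"x":0,"y":0,"z":0,"rx":0,"ry":0,"rz":0,"jaw":5},{"x":0,"y":0,"z":0,"rx":0,"ry":0,"rz":0,"jaw":5},{"x":0,"y":0,"z":0,"rx":0,"ry":0,"rz":0,"jaw":5}]}}

```text
clock: 23.0
tool_pos: [0.4691, -0.1398, 0.1959]
eef_rot: [0.777, 0.629, -0.001, -0.001]
contact_force: [-0.2, -0.8, -0.0]
opening: 0.567
finger_force: 0.0
```

```bash
python3 - <<'E'
from plant import *
from h import *
w=snapshot("wrist");t=snapshot("top");s=snapshot("scene");st=get_state();print(st["tool_pos"],st["contact_force"],st["opening"])
o=np.zeros((600,800,3),np.uint8);o[:300,:400]=cv2.resize(w["img"],(400,300));o[:300,400:]=cv2.resize(t["img"][140:260,270:430],(400,300),interpolation=cv2.INTER_CUBIC);o[300:,:400]=cv2.resize(s["img"][170:320,250:450],(400,300),interpolation=cv2.INTER_CUBIC)
cv2.imwrite("pics/m8.png",o[...,::-1])
E
```

```text
[ 0.46932592 -0.13995406  0.19583898] [-0.64497208 -0.23366163  0.64538544] 0.5659136337098583
```

View pics/m8.png

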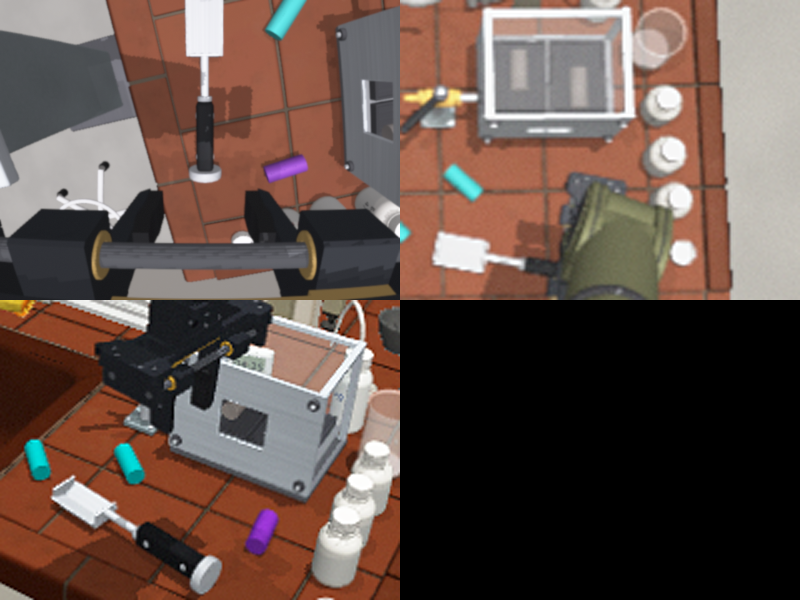

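m8: the boat stands upright and empty on the worktop (top-right panel 460,250). The core plug lies in the right tray (577,88) and the stored plug is unmoved (519,70). The lever is at 45°, and the bottles and look-alikes are in place. I'm handing the job in.

```bash
python3 -c "
from plant import *
print(finish_job())"
```

```text
the job is handed in; nothing more can be done
None
```

I handed the job in at about 23 s of the 67 s allowed, but the judge gave no verdict; by my own measurements the lever is at about 0.78 rad (45°), the core plug is in the right-hand tray, the boat is upright and empty on the worktop, the stored plug and the bystanders in view look unmoved, and I noticed no sign of the boat touching the cover plate.

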